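# Hang the bezel pushers away and reset the tool counter

### The job

Put the bezel pushers away: draw the keeper pin out of the rack and park it upright in the notch at the rack's end, then slide the comb guard fully open and leave it open. Pick each pusher up off the bench by its ball knob, ease your grip so that it swings plumb and grip it firmly again; with the tip of one of them press the recessed reset button on the counter gently down, after the guard is open, and hang every pusher, knob up, in a slot of its own with its collar flat on the plate. Leave the block, the jar and the dish where they are.

Things in the scene. Friction and masses are not known exactly. Their poses are not given: they have to be found in the camera images.
- rack: fixed steel rack: plate 8 mm thick, top 158 mm above the bench, own x -45 to +36 mm, own y -200 to +180 mm, on rear uprights and a low foot. Origin on the bench; own x points away from the open front, z up. Four slots 16 mm wide at own y = -108, -36, +36, +108 mm, open to -x, closed at x = +12 mm. A lip 5 mm high on the front edge (x -45 to -38) beside the slot mouths
- slot0 (a point): the hanging spot of the slot at own y = -108 of the rack: centre line of the slot, on the plate's top face, 32 mm behind the front of the lip and 18 mm before the slot's closed end; axes as the rack's. A hung pusher's collar lies on the plate here, its knob's centre 48 mm above
- slot1 (a point): the hanging spot of the slot at own y = -36 of the rack: centre line of the slot, on the plate's top face, 32 mm behind the front of the lip and 18 mm before the slot's closed end; axes as the rack's. A hung pusher's collar lies on the plate here, its knob's centre 48 mm above
- slot2 (a point): the hanging spot of the slot at own y = 36 of the rack: centre line of the slot, on the plate's top face, 32 mm behind the front of the lip and 18 mm before the slot's closed end; axes as the rack's. A hung pusher's collar lies on the plate here, its knob's centre 48 mm above
- slot3 (a point): the hanging spot of the slot at own y = 108 of the rack: centre line of the slot, on the plate's top face, 32 mm behind the front of the lip and 18 mm before the slot's closed end; axes as the rack's. A hung pusher's collar lies on the plate here, its knob's centre 48 mm above
- guard (a joint): brass comb guard lying on the rack plate, its top 10 mm above the plate: a rear bar with four teeth 20 mm wide. 0: the teeth cover the hanging spots; 0.036 m: fully open, slid 36 mm along the rack's +y, teeth midway between slots. Friction about 1.5 N, stays where left; it cannot move while the keeper pin is in its bore
- guard_knob (a point): the guard's black upright knob, 18 mm diameter, 48 mm high, at the rear of the rack's +y end; this point is on its axis, 27 mm above the guard bar (21 mm below the knob's top); axes as the rack's; moves with the guard
- pin_grip (a point): steel keeper pin: upright handle 18 mm diameter, 45 mm long, over a flange 26 mm diameter, 5 mm thick, and a shank 10 mm diameter, 45 mm long below. This point is on its axis in the handle, 32 mm above the flange's underside; z up along the pin. At the start it stands in the bore, flange on the guard's lug
- bore (a point): top of the 13 mm bore that goes through the guard's lug (rear, -y end of the rack) and 50 mm further down into the rack; on the lug's top face when the guard is at 0; axes as the rack's
- notch (a point): parking notch in the -y end of the rack plate: 14 mm wide (along the rack's x), open to -y, 32 mm deep. This point is on its centre line at the plate's top face, 23 mm in from the open end, 9 mm before the closed end. The parked pin's shank hangs here, flange on the plate; axes as the rack's
- pusher0_knob (a point): bezel pusher (all alike, not all present): wooden ball knob 28 mm diameter, neck 12 mm, square brass collar 32 x 32 x 8 mm (underside 48 mm below the ball's centre), steel shank 10 mm; 95 to 145 g, balance point about 72 mm below. Point: ball centre, z from tip to knob. Lies on collar and tip, ball centre 22 mm up. Gripped by the ball it swings freely at about 3 N, holds at 30 N or more
- pusher0_tip (a point): the centre of the flat end of the shank of pusher 0, 140 mm below the ball's centre; axes as its knob's
- pusher1_knob (a point): bezel pusher (all alike, not all present): wooden ball knob 28 mm diameter, neck 12 mm, square brass collar 32 x 32 x 8 mm (underside 48 mm below the ball's centre), steel shank 10 mm; 95 to 145 g, balance point about 72 mm below. Point: ball centre, z from tip to knob. Lies on collar and tip, ball centre 22 mm up. Gripped by the ball it swings freely at about 3 N, holds at 30 N or more
- pusher1_tip (a point): the centre of the flat end of the shank of pusher 1, 140 mm below the ball's centre; axes as its knob's
- pusher2_knob (a point): bezel pusher (all alike, not all present): wooden ball knob 28 mm diameter, neck 12 mm, square brass collar 32 x 32 x 8 mm (underside 48 mm below the ball's centre), steel shank 10 mm; 95 to 145 g, balance point about 72 mm below. Point: ball centre, z from tip to knob. Lies on collar and tip, ball centre 22 mm up. Gripped by the ball it swings freely at about 3 N, holds at 30 N or more
- pusher2_tip (a point): the centre of the flat end of the shank of pusher 2, 140 mm below the ball's centre; axes as its knob's
- pusher3_knob (a point): bezel pusher (all alike, not all present): wooden ball knob 28 mm diameter, neck 12 mm, square brass collar 32 x 32 x 8 mm (underside 48 mm below the ball's centre), steel shank 10 mm; 95 to 145 g, balance point about 72 mm below. Point: ball centre, z from tip to knob. Lies on collar and tip, ball centre 22 mm up. Gripped by the ball it swings freely at about 3 N, holds at 30 N or more
- pusher3_tip (a point): the centre of the flat end of the shank of pusher 3, 140 mm below the ball's centre; axes as its knob's
- recess (a point): blue tool counter, fixed on the bench, 110 x 90 mm and 60 mm high: this point is the centre of the round recess (22 mm diameter) in its top face, at the top face's level; the white reset button lies 10 mm below it; z up
- reset (a joint): travel of the recessed spring button of the counter: 0 released, 0.006 m fully down; straight down, it takes about 1.2 N to start and 4.8 N fully down
- counter: the counter's housing; origin under its centre, the recess at own x = -25 mm, y = 0
- bench_block: bystander: square steel block 75 x 75 x 25 mm; origin centre of its underside
- flux_jar: bystander: small jar 60 mm diameter, 55 mm high; origin centre of its underside
- dish: bystander: white bowl 90 mm diameter, 30 mm high; origin centre of its underside
Things that resemble listed ones, but are neither listed nor needed, are in the scene too. There is more than one size of the part that bears pin_grip; the job needs the smallest.

How it is judged:
By the outcome, as a careful person would: the job done as asked, in the order asked, and still so for the second after the job is handed in, with the robot touching nothing.
Of pusher0, pusher1, pusher2, pusher3 only 3 to 4 are there at a start; the rules pass over those that are not, and their reading is None.
At some moment in a run one of pusher0, pusher1, pusher2, pusher3 may be knocked a few centimetres aside while the robot is not near it.
It also fails if it takes over 210 s, if anything falls off the work surface, if the arm or the gripper's body presses on something with over 40 N, if the wrist force passes 120 N, or if a joint passes its speed limit or range.

### The arm

A 6-joint arm with a two-finger parallel gripper is mounted at the origin on the work surface. World frame = base frame: x ahead of the robot, y to its left, z up, the work surface at z = 0. Lengths are in mm, angles in rad, forces in N, time in s.
With the tool pointing down it reaches from about 400 to 925 mm from the base axis. Payload 12.5 kg.
Tool frame: the origin (TCP) lies at the very end of the fingers, on their centre line; the grasp point (between the pads) lies 19 mm behind it; z points along the fingers, y is the line along which they close (so a half turn about z gives the same grasp; the last joint's range is limited). The gripper opens to 95 mm and grips with 3 to 60 N. Pads are 20 mm wide; open, the fingers measure 119 mm over their backs; the gripper's body (75 mm by 180 mm) begins 59 mm behind the grasp point.
Start: joints at [1.169, 0.491, 1.559, -0, 1.092, -0.106], TCP at [182.174, 597.879, 214.661] pointing down, gripper open.
Joint ranges: [-3.1, 3.1], [-0.84, 2.19], [0.05, 2.79], [-1.13, 4.28], [0.06, 2.93], [-2.69, 2.69]. Speed limits (rad/s): [2.22, 2.22, 2.79, 3.14, 3.14, 3.14].

### API

Orientations are given as [roll, pitch, yaw] about the fixed x, y, z axes, in that order (R = Rz(yaw) Ry(pitch) Rx(roll)).
In Python, from cell import * gives the robot as it stands.
- The arm moves only by the tool step_arm, never from a script. Its argument "plan" is a list of rows, each an object of numbers: "x", "y", "z": the shift along the tool's x, y, z in units of 25 mm (1.0 is 25 mm); "rx", "ry", "rz": the turn, a rotation vector about the tool's x, y, z in units of 0.1 rad (1.0 is 0.1 rad). In form: [{"x": .., "y": .., "z": .., "rx": .., "ry": .., "rz": ..}, ...]. A call has exactly 10 rows; each row shifts and turns the commanded pose from where the row before left it, along the tool's axes as they then stand; what a row does not reach is not made up. A row lasts 1/12 s, in which the tool goes at most 41.7 mm and 7.16 degrees, less where a joint would pass 70% of its speed; a pose out of reach is approached as far as the arm can. A call with a number of a shift or a turn outside -1 to 1 is refused whole. A call with a gripper value outside its range is refused whole. "jaw" is the closure, from -1 (fully open) to 1 (shut), so that 0 is half open, set as the call begins (left out, the last holds). The fingers move at their own pace and stop on an object; the grip force is fixed at half the most. Time passes only in rows, so rows that do not move let the fingers close, or fill a call up. It gives the time, the measured TCP pose, the force, the opening and the grip force at its end, in the units of the state.
- state(): the state, without advancing time (a new reading comes with each control period).
- read_camera(name): name is "scene" or "top" or "wrist"; returns a dict with "image" (420x560x3 uint8, red, green, blue), "depth" (420x560 float32, mm along the optical axis (not along the pixel's ray), 0 where there is no reading), "vfov" (degrees; the focal length in pixels is half the picture's height over the tangent of half this angle, whatever the lens; pixels are square), "cx", "cy" (the principal point, pixels), "R" (3x3) and "t" (3): a world point X has camera coordinates R X + t. Camera axes: x right, y down, z forward; pixel columns grow to the right and rows downward; lengths in mm; the calibration is good to about 2 mm. A picture is of the moment at which its call begins.
- job_done(): hands the job in; it is judged then, once.
The state is a dict: "t": time; "joints": joint angles; "qvel": joint speeds; "tau": joint torques, N m; "eef_pos": TCP position; "tcp_rot": TCP orientation; "ft_force": force on the tool from outside, world axes, zero at the start; "moment": the same for the moment, N m; "opening": opening from 0.0 (shut) to 1.0 (fully open); "grip_force": force on a finger pad.
Only numpy, scipy, OpenCV 4.12 (cv2) and the standard library are available. Lean on these libraries where they do the work, as an engineer would, in place of code of your own. Each camera call takes 0.05 s, during which the arm holds its last target. There are 200 camera calls.

## Working session

There is one attempt and no reset: what is moved stays moved. The work goes in short steps, Python scripts to look and compute and a tool call to move; the robot and the scene stay as the last step left them, time stands still between calls to the robot, and variables do not carry over. Pictures are saved under pics/ and viewed, at most 14 in all, crops included, and the job is handed in when it is done.

Besides the shell and the picture viewer there is one more tool, called after "Call:" by a JSON object that holds its "op" and its "data", one argument or row to a line. step_arm: Moves the arm, as the interface text tells. Shifts and turns lie within -1 to 1; 1 stands for 25 mm of shift or 0.1 rad of turn. Its arguments: {"type":"object","properties":{"plan":{"type":"array","items":{"type":"object","properties":{"x":{"type":"number"},"y":{"type":"number"},"z":{"type":"number"},"rx":{"type":"number"},"ry":{"type":"number"},"rz":{"type":"number"}}}},"jaw":{"type":"number"}},"required":["plan"]}

```bash
ls; mkdir -p pics
cat > h.py <<'E'
from cell import *
import numpy as np, cv2
def cam(n):
    c=read_camera(n); c['f']=c['image'].shape[0]/2/np.tan(np.radians(c['vfov'])/2); return c
def save(c,fn,crop=None,s=1):
    im=c['image'][:,:,::-1]
    if crop: x0,y0,x1,y1=crop; im=im[y0:y1,x0:x1]
    if s!=1: im=cv2.resize(im,None,fx=s,fy=s,interpolation=cv2.INTER_CUBIC)
    cv2.imwrite('pics/'+fn,im)
def ray(c,u,v,z):
    R=np.array(c['R']);t=np.array(c['t'])
    d=R.T@np.array([(u-c['cx'])/c['f'],(v-c['cy'])/c['f'],1]);o=-R.T@t
    return o+d*(z-o[2])/d[2]
def pts(c):
    h,w=c['depth'].shape;u,v=np.meshgrid(np.arange(w),np.arange(h));D=c['depth']
    P=np.stack([(u-c['cx'])/c['f']*D,(v-c['cy'])/c['f']*D,D],-1)
    return (P-np.array(c['t']))@np.array(c['R'])
def proj(c,X):
    p=np.array(c['R'])@np.array(X)+np.array(c['t']);return p[:2]/p[2]*c['f']+[c['cx'],c['cy']]
E
python3 - <<'E'
from h import *
s=state();print(s)
for n in('top','scene'):
    c=cam(n);save(c,n+'0.png',s=1.42);print(n,c['vfov'],c['f'],c['cx'],c['cy'],-np.array(c['R']).T@c['t'])
    np.savez(n+'0.npz',**c)
E
```

```text
pics
{'t': 0.0, 'joints': array([ 1.16939259e+00,  4.91577653e-01,  1.55945422e+00,  2.87851813e-05,
        1.09169542e+00, -1.05602494e-01]), 'qvel': array([ 0.00010812,  0.00048477,  0.00089953,  0.00125484, -0.00105515,
       -0.00167537]), 'tau': array([-3.99230965e-03, -6.12635350e+01, -2.58185613e+01,  6.91555836e-02,
        4.80970333e-02, -8.15076237e-05]), 'eef_pos': array([182.06864407, 597.63776746, 214.04886427]), 'tcp_rot': array([-3.14046702e+00, -1.44985471e-04,  2.84577805e+00]), 'ft_force': array([ 0.14002052, -0.23326811, -0.52455109]), 'moment': array([-0.00936489, -0.03922942, -0.00609024]), 'grip_force': 0.0, 'opening': 1.0005001436794603}
top 49.75329861863365 452.88948704251936 284.2101644207647 223.51357752740574 [ 387.75535271  -31.84577793 1230.70733158]
scene 57.33349869646406 384.10186581092466 272.5009130310508 208.74181638859315 [1361.87011674  165.22230398  761.09907866]
```

View pics/top0.png

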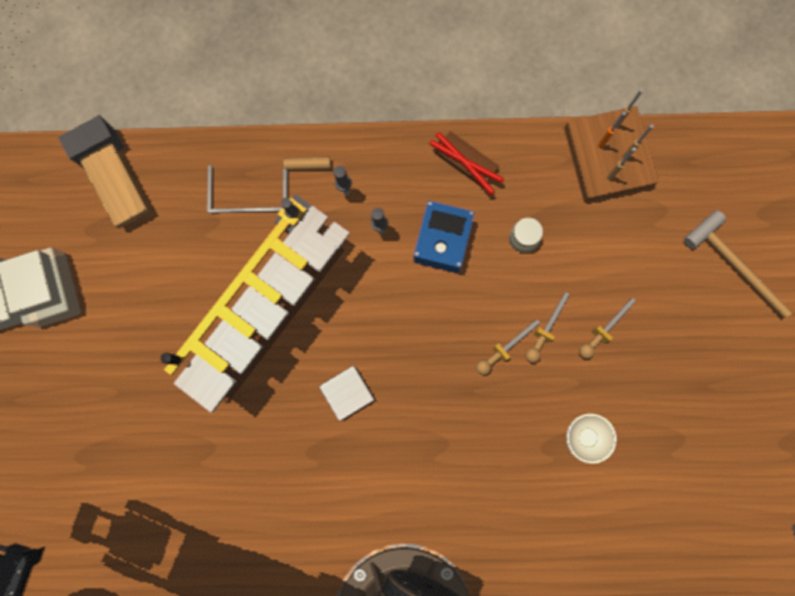

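View pics/scene0.png

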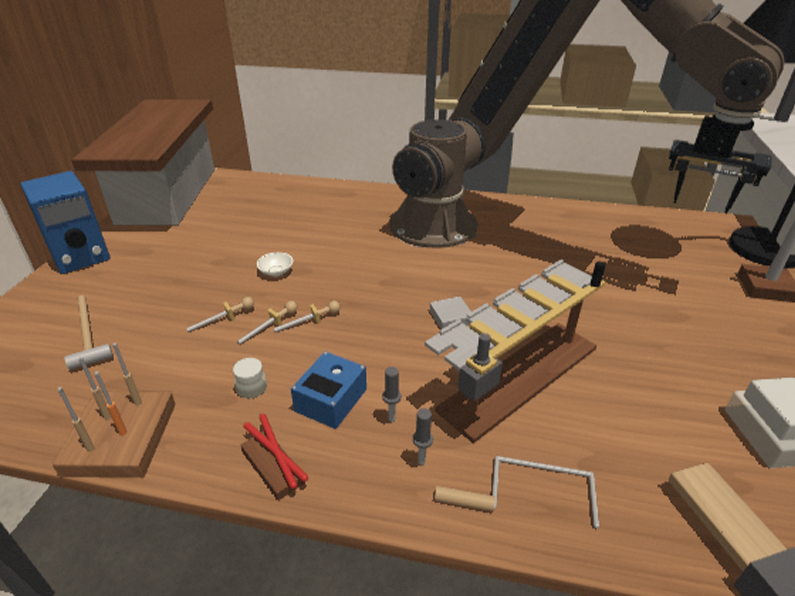

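Top view: the rack is at (260,310), with its keeper pin in the bore at (291,208) and the guard knob at (172,360). The two loose pins at (341,178) and (379,218) are the look-alikes. Three pusher balls are at (484,367), (533,355) and (587,350), the button at (441,247), the block at (347,393), the jar at (527,235) and the dish at (591,438).

Run:
```python
from h import *
c=dict(np.load('top0.npz'));P=pts(c);Z=P[...,2];im=c['image'].astype(int)
reg=(P[...,0]>150)&(P[...,1]>30)&(P[...,1]<500)
m=reg&(Z>148)&(Z<173)
n,l,st,_=cv2.connectedComponentsWithStats(m.astype(np.uint8));k=1+st[1:,4].argmax();q=P[l==k]
print('plate z',np.percentile(q[:,2],[5,25,50,75,95]))
w=q[:,:2].astype(np.float32);r=cv2.minAreaRect(w);print(r,cv2.boxPoints(r))
hm=(Z>180)&(Z<260)&reg
n,l,st,ce=cv2.connectedComponentsWithStats(hm.astype(np.uint8))
for i in range(1,n):
    if st[i,4]>10: q=P[l==i];print('tall',ce[i]*1.42,st[i,4],q.mean(0),q.max(0)[2], ray(c,*ce[i],q.max(0)[2]))
# loose pins
for a in((341,178),(379,218),(291,208)):
    u,v=int(a[0]/1.42),int(a[1]/1.42);q=P[v-12:v+13,u-10:u+11].reshape(-1,3);q=q[q[:,2]>35];print('pin',a,q[:,2].max(),q[q[:,2]>q[:,2].max()-4].mean(0))
hsv=cv2.cvtColor(c['image'],cv2.COLOR_RGB2HSV)
# yellow collars
y=cv2.inRange(hsv,(18,150,120),(35,255,255));n,l,st,ce=cv2.connectedComponentsWithStats(y)
for i in range(1,n):
    if st[i,4]>15: print('yellow',ce[i]*1.42,st[i],ray(c,*ce[i],18))
for a in((484,367),(533,355),(587,350)): print('ball hsv',hsv[int(a[1]/1.42),int(a[0]/1.42)],ray(c,a[0]/1.42,a[1]/1.42,22))
for a in((538,322),(567,294),(633,300)): print('tip',ray(c,a[0]/1.42,a[1]/1.42,6))
w=(im.min(2)>170);u,v=int(441/1.42),int(247/1.42);n,l,st,ce=cv2.connectedComponentsWithStats(w.astype(np.uint8));i=l[v,u];print('button',i,st[i],ray(c,*ce[i],50))
b=cv2.inRange(hsv,(100,150,60),(125,255,255));print('counter',cv2.minAreaRect(np.float32([ray(c,x,yy,60)[:2] for yy,x in zip(*np.nonzero(b)) if 280<x<345 and 130<yy<200])))
```

```text
plate z [156.1633729  158.56986386 160.62568887 166.95365699 170.92293758]
((564.3145141601562, 241.46173095703125), (118.61480712890625, 380.51861572265625), 52.416988372802734) [[377.36743  310.50348 ]
 [678.91724   78.421265]
 [751.2616   172.41998 ]
 [449.7118   404.5022  ]]
tall [288.00181818 205.39977273] 88 [713.08761868 174.19306123 209.19196144] 224.45463907063262 [708.29429069 171.15894778 224.45463907]
tall [169.67456522 358.36478261] 92 [465.18060166 363.91308124 207.81755279] 221.36839151392476 [464.167678   358.74840531 221.36839151]
pin (341, 178) 128.71434288369335 [801.70024036  97.93836032 125.89384814]
pin (379, 218) 1230.707331576218 [ 387.75535271  -31.84577793 1230.70733158]
pin (291, 208) 1230.707331576218 [ 387.75535271  -31.84577793 1230.70733158]
yellow [297.90105263 205.37684211] [204 139  11  11  38] [773.59740235 193.38742142  18.        ]
yellow [240.92185311 294.26972881] [ 124  147   92  115 1770] [600.01122249 302.92773765  18.        ]
yellow [544.5844898  333.55510204] [378 231  12   9  49] [ 511.52988058 -274.35972206   18.        ]
yellow [603.1592 332.7628] [420 230  11  10  50] [ 510.64194126 -384.25613851   18.        ]
yellow [501.64980392 351.38039216] [349 242  10  11  51] [ 479.56032428 -192.27152445   18.        ]
yellow [170.09571429 368.16035714] [115 256  11   8  56] [460.93809848 436.11255578  18.        ]
ball hsv [ 16 139 203] [ 450.68125049 -157.65692937   22.        ]
ball hsv [ 16 141 201] [ 471.23129109 -250.02006907   22.        ]
ball hsv [ 16 141 205] [ 478.47837272 -351.10538857   22.        ]
tip [ 535.20637301 -265.30206411    6.        ]
tip [ 588.10930583 -323.25521324    6.        ]
tip [ 573.58605694 -448.22309907    6.        ]
button 5 [307 172   7   6  27] [675.05186552 -80.5718511   50.        ]
counter ((696.5587158203125, -86.98851776123047), (84.4356689453125, 110.13533020019531), 74.29031372070312)
```

```bash
cat >> h.py <<'E'
from scipy.spatial.transform import Rotation as Ro
RY=0.915; RO=np.array([548.,236.,0]); 
def rk(x,y,z=0):
    c,s=np.cos(RY),np.sin(RY);return RO+[c*x-s*y,s*x+c*y,z]
def go(x,y,z,yaw=None):
    s=state();r=s['tcp_rot'];R=Ro.from_euler('xyz',r)
    T=Ro.from_euler('xyz',[np.pi,0,r[2] if yaw is None else yaw])
    rv=(R.inv()*T).as_rotvec()/0.1
    d=np.array([x,y,z])-s['eef_pos']
    print('t%.1f'%s['t'],'pos',s['eef_pos'].round(1),'rot',np.round(r,3),'F',s['ft_force'].round(1),'open',round(s['opening']*95,1),'grip',round(s['grip_force'],1))
    print('turn first(0.1rad)',rv.round(2),'then shift(25mm)',(T.inv().apply(d)/25).round(2))
E
python3 - <<'E'
from h import *
go(705,170,314,2.486)
E
```

```text
t0.1 pos [182.1 597.7 214.1] rot [-3.141 -0.     2.846] F [0.2 0.2 0.3] open 95.0 grip 0.0
turn first(0.1rad) [-0.01  0.    3.6 ] then shift(25mm) [-27.01  -0.81  -3.99]
```

Call:
{"op": "step_arm", "data": {
  "plan": [
    {"z": -1, "rz": 0.9},
    {"z": -1, "rz": 0.9},
    {"z": -1, "rz": 0.9},
    {"z": -1, "rz": 0.9},
    {"x": -1},
    {"x": -1},
    {"x": -1},
    {"x": -1},
    {"x": -1},
    {"x": -1}
  ],
  "jaw": -1
}}

```text
schema error: expected keys x, y, z, rx, ry, rz
```

Call:
{"op": "step_arm", "data": {
  "plan": [
    {"x": -1},
    {"x": -1},
    {"x": -1},
    {"x": -1},
    {"x": -1},
    {"x": -1},
    {"x": -1},
    {"x": -1},
    {"x": -1},
    {"x": -1}
  ]
}}

```text
schema error: expected keys x, y, z, rx, ry, rz
```

Call:
{"op": "step_arm", "data": {
  "plan": [
    {"x": -1},
    {"x": -1},
    {"x": -1},
    {"x": -1},
    {"x": -1},
    {"x": -1},
    {"x": -1},
    {"x": -1},
    {},
    {}
  ]
}}

```text
schema error: expected keys x, y, z, rx, ry, rz
```

Run:
```python
from h import *
go(705,170,314,2.486)
c=cam('wrist');save(c,'w0.png',s=1.42);np.savez('w0.npz',**c)
print(c['f'],-np.array(c['R']).T@c['t'],np.array(c['R']).round(2))
print(proj(c,[710,172,218])*1.42)
```

```text
t0.1 pos [182.1 597.7 214.1] rot [-3.141 -0.     2.846] F [0.2 0.2 0.3] open 95.0 grip 0.0
turn first(0.1rad) [-0.01  0.    3.6 ] then shift(25mm) [-27.01  -0.81  -3.99]
344.83218202493964 [119.48389218 617.23122708 383.90407939] [[ 0.29  0.96 -0.  ]
 [ 0.93 -0.28  0.24]
 [ 0.23 -0.07 -0.97]]
[  20.27422287 1243.73523789]
```

View pics/w0.png

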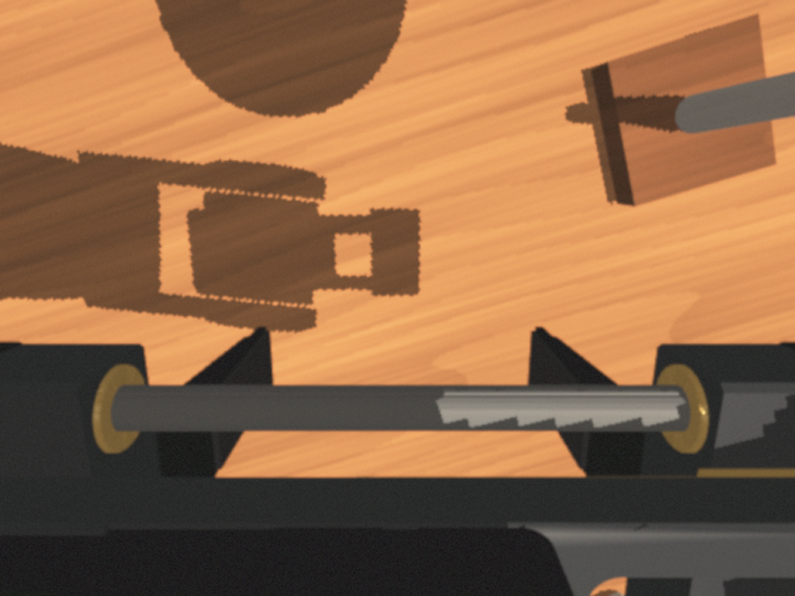

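The wrist view shows bare bench and the fingers. The camera looks to the tool's +x side, so I'll go about 100 mm past the pin.

Call:
{"op": "step_arm", "data": {
  "plan": [
    {"x": 0, "y": 0, "z": -1, "rx": 0, "ry": 0, "rz": 0.9},
    {"x": 0, "y": 0, "z": -1, "rx": 0, "ry": 0, "rz": 0.9},
    {"x": 0, "y": 0, "z": -1, "rx": 0, "ry": 0, "rz": 0.9},
    {"x": 0, "y": 0, "z": -1, "rx": 0, "ry": 0, "rz": 0.9},
    {"x": -1, "y": 0, "z": 0, "rx": 0, "ry": 0, "rz": 0},
    {"x": -1, "y": 0, "z": 0, "rx": 0, "ry": 0, "rz": 0},
    {"x": -1, "y": 0, "z": 0, "rx": 0, "ry": 0, "rz": 0},
    {"x": -1, "y": 0, "z": 0, "rx": 0, "ry": 0, "rz": 0},
    {"x": -1, "y": 0, "z": 0, "rx": 0, "ry": 0, "rz": 0},
    {"x": -1, "y": 0, "z": 0, "rx": 0, "ry": 0, "rz": 0}
  ],
  "jaw": -1
}}

```text
t: 0.98
eef_pos: [301.8, 505.5, 314.5]
tcp_rot: [-3.141, -0.0, 2.486]
ft_force: [0.0, 0.7, 0.3]
opening: 1.001
grip_force: 0.0
```

Call:
{"op": "step_arm", "data": {
  "plan": [
    {"x": -1, "y": 0, "z": 0, "rx": 0, "ry": 0, "rz": 0},
    {"x": -1, "y": 0, "z": 0, "rx": 0, "ry": 0, "rz": 0},
    {"x": -1, "y": 0, "z": 0, "rx": 0, "ry": 0, "rz": 0},
    {"x": -1, "y": 0, "z": 0, "rx": 0, "ry": 0, "rz": 0},
    {"x": -1, "y": 0, "z": 0, "rx": 0, "ry": 0, "rz": 0},
    {"x": -1, "y": 0, "z": 0, "rx": 0, "ry": 0, "rz": 0},
    {"x": -1, "y": 0, "z": 0, "rx": 0, "ry": 0, "rz": 0},
    {"x": -1, "y": 0, "z": 0, "rx": 0, "ry": 0, "rz": 0},
    {"x": -1, "y": 0, "z": 0, "rx": 0, "ry": 0, "rz": 0},
    {"x": -1, "y": 0, "z": 0, "rx": 0, "ry": 0, "rz": 0}
  ]
}}

```text
t: 1.82
eef_pos: [500.0, 353.0, 314.4]
tcp_rot: [-3.141, -0.0, 2.486]
ft_force: [-0.2, -0.7, 1.2]
opening: 1.001
grip_force: 0.0
```

Call:
{"op": "step_arm", "data": {
  "plan": [
    {"x": -1, "y": 0, "z": 0, "rx": 0, "ry": 0, "rz": 0},
    {"x": -1, "y": 0, "z": 0, "rx": 0, "ry": 0, "rz": 0},
    {"x": -1, "y": 0, "z": 0, "rx": 0, "ry": 0, "rz": 0},
    {"x": -1, "y": 0, "z": 0, "rx": 0, "ry": 0, "rz": 0},
    {"x": -1, "y": 0, "z": 0, "rx": 0, "ry": 0, "rz": 0},
    {"x": -1, "y": 0, "z": 0, "rx": 0, "ry": 0, "rz": 0},
    {"x": -1, "y": 0, "z": 0, "rx": 0, "ry": 0, "rz": 0},
    {"x": -1, "y": 0, "z": 0, "rx": 0, "ry": 0, "rz": 0},
    {"x": -1, "y": 0, "z": 0, "rx": 0, "ry": 0, "rz": 0},
    {"x": -1, "y": 0, "z": 0, "rx": 0, "ry": 0, "rz": 0}
  ]
}}

```text
t: 2.65
eef_pos: [698.1, 200.6, 314.3]
tcp_rot: [-3.141, -0.0, 2.486]
ft_force: [0.1, -0.1, 0.3]
opening: 0.998
grip_force: 0.0
```

Call:
{"op": "step_arm", "data": {
  "plan": [
    {"x": -1, "y": -0.8, "z": 0, "rx": 0, "ry": 0, "rz": 0},
    {"x": -1, "y": 0, "z": 0, "rx": 0, "ry": 0, "rz": 0},
    {"x": -1, "y": 0, "z": 0, "rx": 0, "ry": 0, "rz": 0},
    {"x": -1, "y": 0, "z": 0, "rx": 0, "ry": 0, "rz": 0},
    {"x": -1, "y": 0, "z": 0, "rx": 0, "ry": 0, "rz": 0},
    {"x": 0, "y": 0, "z": 0, "rx": 0, "ry": 0, "rz": 0},
    {"x": 0, "y": 0, "z": 0, "rx": 0, "ry": 0, "rz": 0},
    {"x": 0, "y": 0, "z": 0, "rx": 0, "ry": 0, "rz": 0},
    {"x": 0, "y": 0, "z": 0, "rx": 0, "ry": 0, "rz": 0},
    {"x": 0, "y": 0, "z": 0, "rx": 0, "ry": 0, "rz": 0}
  ]
}}

```text
t: 3.48
eef_pos: [783.7, 110.4, 315.2]
tcp_rot: [3.141, 0.0, 2.487]
ft_force: [-0.1, -0.5, -0.9]
opening: 0.998
grip_force: 0.0
```

Run:
```python
from h import *
go(705,170,314,2.486)
c=cam('wrist');save(c,'w1.png',s=1.42);np.savez('w1.npz',**c)
print(-np.array(c['R']).T@c['t'])
print(proj(c,[710,172,218])*1.42)
```

```text
t3.5 pos [783.7 110.4 315.2] rot [3.141 0.    2.487] F [-0.1 -0.5 -0.9] open 94.8 grip 0.0
turn first(0.1rad) [0.   0.   0.01] then shift(25mm) [ 3.95 -0.03  0.05]
[731.74850089 150.80063429 484.96295606]
[406.88456114 111.04359057]
```

View pics/w1.png

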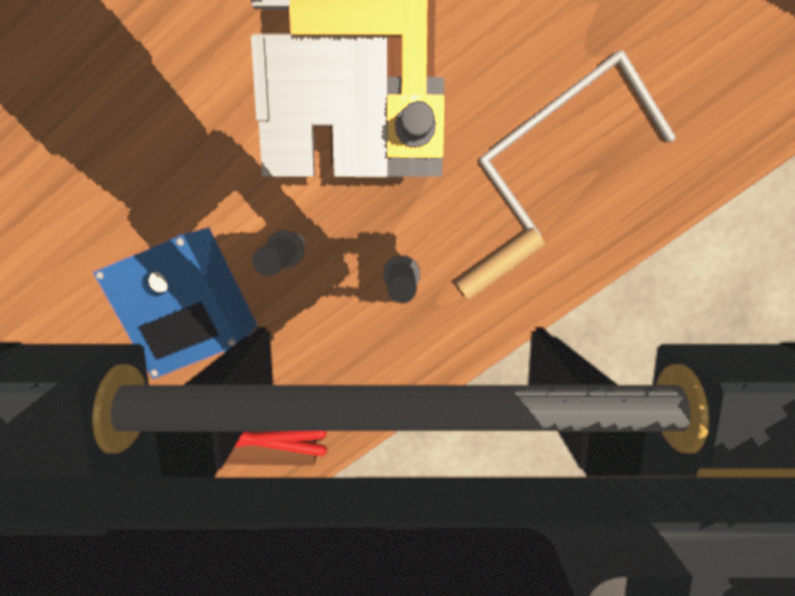

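Wrist view: the pin in the bore is at (418,118) on its yellow lug, the two loose pins are at (275,252) and (401,278), and the notch runs from (322,178) up to (322,125). The button is at (158,283). I choose the pin in the bore, as described.

Run:
```python
from h import *
c=dict(np.load('w1.npz'));P=pts(c)
def rkinv(p):
    d=np.array(p)-RO;return np.array([np.cos(RY)*d[0]+np.sin(RY)*d[1],-np.sin(RY)*d[0]+np.cos(RY)*d[1]])
for n,u,v,z in(('pin top',419,114,218),('notch open',322,178,158),('notch closed',322,126,158),('corner front',262,178,158),('plate rear corner',390,178,158),('lip corner front',252,36,163),('button',158,283,50)):
    p=ray(c,u/1.42,v/1.42,z);print(n,p.round(1),rkinv(p).round(1),'depth z',P[int(v/1.42)-3,int(u/1.42)][2].round(1))
v,u=int(115/1.42),int(419/1.42);q=P[v-14:v+14,u-14:u+14].reshape(-1,3);q=q[q[:,2]>195];print('pin pts',len(q),q[:,2].max(),q[q[:,2]>212].mean(0),rkinv(q[q[:,2]>212].mean(0)))
save(c,'pin.png',(165,15,330,140),4)
Zr=P[...,2];print(np.round(Zr[90:100:3,280:310:6],0))
```

```text
pin top [714.9 176.1 218. ] [  54.3 -168.9] depth z 219.0
notch open [704.2 108.  158. ] [  -6.2 -201.8] depth z -0.3
notch closed [679.4 128.6 158. ] [  -5.  -169.6] depth z 156.9
corner front [680.4  77.1 158. ] [ -45.2 -201.8] depth z -1.6
plate rear corner [731.1 143.1 158. ] [  38.  -201.8] depth z 157.4
lip corner front [615.1 128.4 163. ] [ -44.3 -118.7] depth z -0.9
button [675.8 -84.1  50. ] [-175.8 -296.5] depth z 51.2
pin pts 470 484.9629560557031 [715.72048222 174.25687933 219.85869512] [  53.33908192 -170.57935235]
[[172. 217. 217. 218. 172.]
 [174. 208. 218. 217. 174.]
 [173. 180. 207. 194. 172.]
 [168. 173. 173. 173. 168.]]
```

View pics/pin.png

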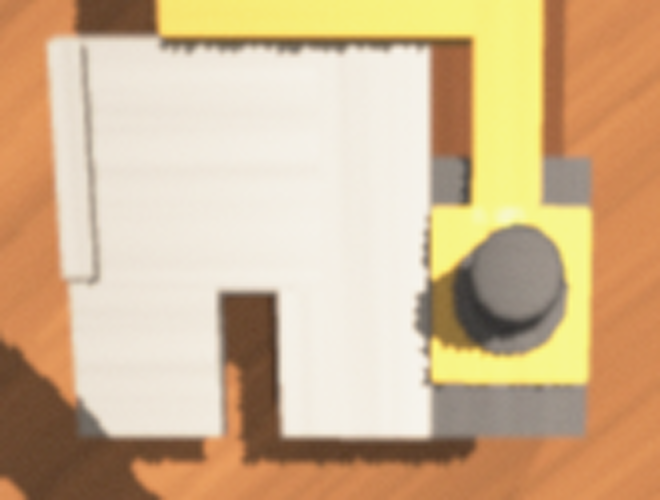

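```bash
sed -i 's/548.,236./549.,235./' h.py
python3 - <<'E'
from h import *
go(715,175.5,181,2.486)
E
```

```text
t3.5 pos [783.7 110.3 315.3] rot [3.141 0.    2.487] F [-0.3 -1.   1. ] open 95.0 grip 0.0
turn first(0.1rad) [0.01 0.   0.01] then shift(25mm) [3.77 0.39 5.37]
```

Call:
{"op": "step_arm", "data": {
  "plan": [
    {"x": 1, "y": 0.4, "z": 0, "rx": 0, "ry": 0, "rz": 0},
    {"x": 1, "y": 0, "z": 0, "rx": 0, "ry": 0, "rz": 0},
    {"x": 1, "y": 0, "z": 0, "rx": 0, "ry": 0, "rz": 0},
    {"x": 0.8, "y": 0, "z": 0, "rx": 0, "ry": 0, "rz": 0},
    {"x": 0, "y": 0, "z": 1, "rx": 0, "ry": 0, "rz": 0},
    {"x": 0, "y": 0, "z": 1, "rx": 0, "ry": 0, "rz": 0},
    {"x": 0, "y": 0, "z": 1, "rx": 0, "ry": 0, "rz": 0},
    {"x": 0, "y": 0, "z": 1, "rx": 0, "ry": 0, "rz": 0},
    {"x": 0, "y": 0, "z": 0.7, "rx": 0, "ry": 0, "rz": 0},
    {"x": 0, "y": 0, "z": 0.6, "rx": 0, "ry": 0, "rz": 0}
  ]
}}

```text
t: 4.37
eef_pos: [714.2, 175.7, 180.8]
tcp_rot: [-3.141, -0.001, 2.486]
ft_force: [0.3, 0.3, 0.3]
opening: 1.0
grip_force: 0.0
```

Call:
{"op": "step_arm", "data": {
  "plan": [
    {"x": 0, "y": 0, "z": 0, "rx": 0, "ry": 0, "rz": 0},
    {"x": 0, "y": 0, "z": 0, "rx": 0, "ry": 0, "rz": 0},
    {"x": 0, "y": 0, "z": 0, "rx": 0, "ry": 0, "rz": 0},
    {"x": 0, "y": 0, "z": 0, "rx": 0, "ry": 0, "rz": 0},
    {"x": 0, "y": 0, "z": 0, "rx": 0, "ry": 0, "rz": 0},
    {"x": 0, "y": 0, "z": 0, "rx": 0, "ry": 0, "rz": 0},
    {"x": 0, "y": 0, "z": 0, "rx": 0, "ry": 0, "rz": 0},
    {"x": 0, "y": 0, "z": 0, "rx": 0, "ry": 0, "rz": 0},
    {"x": 0, "y": 0, "z": 0, "rx": 0, "ry": 0, "rz": 0},
    {"x": 0, "y": 0, "z": 0, "rx": 0, "ry": 0, "rz": 0}
  ],
  "jaw": 0.4
}}

```text
t: 5.2
eef_pos: [715.0, 175.3, 182.2]
tcp_rot: [3.142, -0.0, 2.486]
ft_force: [0.2, -0.1, -0.2]
opening: 0.355
grip_force: 0.0
```

Call:
{"op": "step_arm", "data": {
  "plan": [
    {"x": 0, "y": 0, "z": 0, "rx": 0, "ry": 0, "rz": 0},
    {"x": 0, "y": 0, "z": 0, "rx": 0, "ry": 0, "rz": 0},
    {"x": 0, "y": 0, "z": 0, "rx": 0, "ry": 0, "rz": 0},
    {"x": 0, "y": 0, "z": 0, "rx": 0, "ry": 0, "rz": 0},
    {"x": 0, "y": 0, "z": 0, "rx": 0, "ry": 0, "rz": 0},
    {"x": 0, "y": 0, "z": 0, "rx": 0, "ry": 0, "rz": 0},
    {"x": 0, "y": 0, "z": 0, "rx": 0, "ry": 0, "rz": 0},
    {"x": 0, "y": 0, "z": 0, "rx": 0, "ry": 0, "rz": 0},
    {"x": 0, "y": 0, "z": 0, "rx": 0, "ry": 0, "rz": 0},
    {"x": 0, "y": 0, "z": 0, "rx": 0, "ry": 0, "rz": 0}
  ],
  "jaw": 1
}}

```text
t: 6.03
eef_pos: [715.0, 175.3, 182.1]
tcp_rot: [-3.142, -0.0, 2.486]
ft_force: [-0.9, -0.8, -0.0]
opening: 0.182
grip_force: 30.0
```

Call:
{"op": "step_arm", "data": {
  "plan": [
    {"x": 0, "y": 0, "z": -0.4, "rx": 0, "ry": 0, "rz": 0},
    {"x": 0, "y": 0, "z": -0.8, "rx": 0, "ry": 0, "rz": 0},
    {"x": 0, "y": 0, "z": -0.8, "rx": 0, "ry": 0, "rz": 0},
    {"x": 0, "y": 0, "z": -0.8, "rx": 0, "ry": 0, "rz": 0},
    {"x": 0, "y": 0, "z": -0.2, "rx": 0, "ry": 0, "rz": 0},
    {"x": 0, "y": 0, "z": 0, "rx": 0, "ry": 0, "rz": 0},
    {"x": 0, "y": 0, "z": 0, "rx": 0, "ry": 0, "rz": 0},
    {"x": 0, "y": 0, "z": 0, "rx": 0, "ry": 0, "rz": 0},
    {"x": 0, "y": 0, "z": 0, "rx": 0, "ry": 0, "rz": 0},
    {"x": 0, "y": 0, "z": 0, "rx": 0, "ry": 0, "rz": 0}
  ]
}}

```text
t: 6.87
eef_pos: [714.8, 175.2, 256.0]
tcp_rot: [-3.14, -0.001, 2.486]
ft_force: [0.3, -1.0, -1.6]
opening: 0.184
grip_force: 30.0
```

Run:
```python
from h import *
go(686.2,122.8,220,2.486)
```

```text
t6.9 pos [714.8 175.2 256. ] rot [-3.140e+00 -1.000e-03  2.486e+00] F [ 0.3 -1.  -1.6] open 17.5 grip 30.0
turn first(0.1rad) [-0.01 -0.01 -0.  ] then shift(25mm) [-0.37 -2.36  1.44]
```

Call:
{"op": "step_arm", "data": {
  "plan": [
    {"x": -0.4, "y": -0.8, "z": 0, "rx": 0, "ry": 0, "rz": 0},
    {"x": 0, "y": -0.8, "z": 0, "rx": 0, "ry": 0, "rz": 0},
    {"x": 0, "y": -0.76, "z": 0, "rx": 0, "ry": 0, "rz": 0},
    {"x": 0, "y": 0, "z": 0, "rx": 0, "ry": 0, "rz": 0},
    {"x": 0, "y": 0, "z": 0.6, "rx": 0, "ry": 0, "rz": 0},
    {"x": 0, "y": 0, "z": 0.6, "rx": 0, "ry": 0, "rz": 0},
    {"x": 0, "y": 0, "z": 0.6, "rx": 0, "ry": 0, "rz": 0},
    {"x": 0, "y": 0, "z": 0.6, "rx": 0, "ry": 0, "rz": 0},
    {"x": 0, "y": 0, "z": 0, "rx": 0, "ry": 0, "rz": 0},
    {"x": 0, "y": 0, "z": 0, "rx": 0, "ry": 0, "rz": 0}
  ]
}}

```text
t: 7.7
eef_pos: [687.0, 122.7, 196.5]
tcp_rot: [-3.141, -0.001, 2.486]
ft_force: [-0.3, 0.4, -1.3]
opening: 0.184
grip_force: 30.0
```

Run:
```python
from h import *
go(686.2,122.8,173,2.486)
c=cam('scene');save(c,'s1.png',(270,190,430,310),4)
```

```text
t7.7 pos [687.  122.7 196.5] rot [-3.141e+00 -1.000e-03  2.486e+00] F [-0.3  0.4 -1.3] open 17.5 grip 30.0
turn first(0.1rad) [-0.01 -0.01 -0.  ] then shift(25mm) [ 0.03 -0.02  0.94]
```

View pics/s1.png

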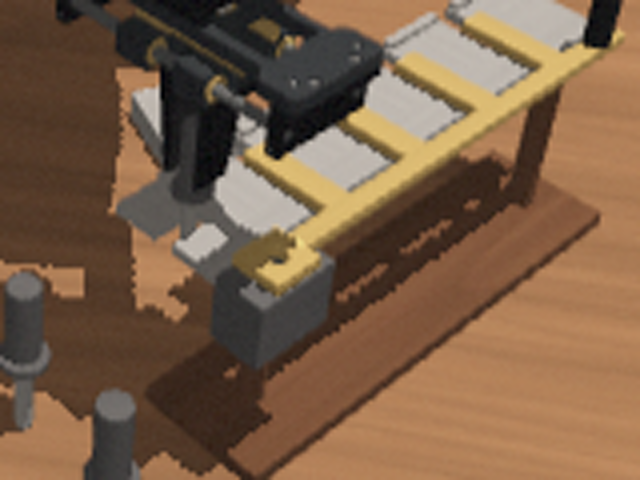

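The pin (195,185) is lined up over the notch and the bore is empty. Lateral force is near zero, so I lower it on.

Call:
{"op": "step_arm", "data": {
  "plan": [
    {"x": 0, "y": 0, "z": 0.4, "rx": 0, "ry": 0, "rz": 0},
    {"x": 0, "y": 0, "z": 0.3, "rx": 0, "ry": 0, "rz": 0},
    {"x": 0, "y": 0, "z": 0.15, "rx": 0, "ry": 0, "rz": 0},
    {"x": 0, "y": 0, "z": 0.06, "rx": 0, "ry": 0, "rz": 0},
    {"x": 0, "y": 0, "z": 0, "rx": 0, "ry": 0, "rz": 0},
    {"x": 0, "y": 0, "z": 0, "rx": 0, "ry": 0, "rz": 0},
    {"x": 0, "y": 0, "z": 0, "rx": 0, "ry": 0, "rz": 0},
    {"x": 0, "y": 0, "z": 0, "rx": 0, "ry": 0, "rz": 0},
    {"x": 0, "y": 0, "z": 0, "rx": 0, "ry": 0, "rz": 0},
    {"x": 0, "y": 0, "z": 0, "rx": 0, "ry": 0, "rz": 0}
  ]
}}

```text
t: 8.58
eef_pos: [687.0, 122.4, 174.6]
tcp_rot: [3.141, 0.0, 2.486]
ft_force: [0.4, -1.4, -1.9]
opening: 0.183
grip_force: 30.0
```

Call:
{"op": "step_arm", "data": {
  "plan": [
    {"x": 0, "y": 0, "z": 0.05, "rx": 0, "ry": 0, "rz": 0},
    {"x": 0, "y": 0, "z": 0, "rx": 0, "ry": 0, "rz": 0},
    {"x": 0, "y": 0, "z": 0, "rx": 0, "ry": 0, "rz": 0},
    {"x": 0, "y": 0, "z": 0, "rx": 0, "ry": 0, "rz": 0},
    {"x": 0, "y": 0, "z": 0, "rx": 0, "ry": 0, "rz": 0},
    {"x": 0, "y": 0, "z": 0, "rx": 0, "ry": 0, "rz": 0},
    {"x": 0, "y": 0, "z": 0, "rx": 0, "ry": 0, "rz": 0},
    {"x": 0, "y": 0, "z": 0, "rx": 0, "ry": 0, "rz": 0},
    {"x": 0, "y": 0, "z": 0, "rx": 0, "ry": 0, "rz": 0},
    {"x": 0, "y": 0, "z": 0, "rx": 0, "ry": 0, "rz": 0}
  ]
}}

```text
t: 9.42
eef_pos: [687.0, 122.4, 173.2]
tcp_rot: [3.142, -0.0, 2.486]
ft_force: [1.3, 0.3, -0.5]
opening: 0.188
grip_force: 30.0
```

Call:
{"op": "step_arm", "data": {
  "plan": [
    {"x": 0, "y": 0, "z": 0.04, "rx": 0, "ry": 0, "rz": 0},
    {"x": 0, "y": 0, "z": 0, "rx": 0, "ry": 0, "rz": 0},
    {"x": 0, "y": 0, "z": 0, "rx": 0, "ry": 0, "rz": 0},
    {"x": 0, "y": 0, "z": 0, "rx": 0, "ry": 0, "rz": 0},
    {"x": 0, "y": 0, "z": 0, "rx": 0, "ry": 0, "rz": 0},
    {"x": 0, "y": 0, "z": 0, "rx": 0, "ry": 0, "rz": 0},
    {"x": 0, "y": 0, "z": 0, "rx": 0, "ry": 0, "rz": 0},
    {"x": 0, "y": 0, "z": 0, "rx": 0, "ry": 0, "rz": 0},
    {"x": 0, "y": 0, "z": 0, "rx": 0, "ry": 0, "rz": 0},
    {"x": 0, "y": 0, "z": 0, "rx": 0, "ry": 0, "rz": 0}
  ]
}}

```text
t: 10.25
eef_pos: [687.0, 122.4, 172.1]
tcp_rot: [3.142, -0.0, 2.486]
ft_force: [-0.2, 0.7, -1.7]
opening: 0.184
grip_force: 30.0
```

Call:
{"op": "step_arm", "data": {
  "plan": [
    {"x": 0, "y": 0, "z": 0, "rx": 0, "ry": 0, "rz": 0},
    {"x": 0, "y": 0, "z": 0, "rx": 0, "ry": 0, "rz": 0},
    {"x": 0, "y": 0, "z": 0, "rx": 0, "ry": 0, "rz": 0},
    {"x": 0, "y": 0, "z": 0, "rx": 0, "ry": 0, "rz": 0},
    {"x": 0, "y": 0, "z": 0, "rx": 0, "ry": 0, "rz": 0},
    {"x": 0, "y": 0, "z": 0, "rx": 0, "ry": 0, "rz": 0},
    {"x": 0, "y": 0, "z": 0, "rx": 0, "ry": 0, "rz": 0},
    {"x": 0, "y": 0, "z": 0, "rx": 0, "ry": 0, "rz": 0},
    {"x": 0, "y": 0, "z": 0, "rx": 0, "ry": 0, "rz": 0},
    {"x": 0, "y": 0, "z": -0.3, "rx": 0, "ry": 0, "rz": 0}
  ],
  "jaw": 0
}}

```text
t: 11.08
eef_pos: [686.4, 122.4, 178.5]
tcp_rot: [-3.14, -0.002, 2.486]
ft_force: [-0.2, 0.0, -0.2]
opening: 0.499
grip_force: 0.0
```

Call:
{"op": "step_arm", "data": {
  "plan": [
    {"x": 0, "y": 0, "z": -0.8, "rx": 0, "ry": 0, "rz": 0},
    {"x": 0, "y": 0, "z": -1, "rx": 0, "ry": 0, "rz": 0},
    {"x": 0, "y": 0, "z": -1, "rx": 0, "ry": 0, "rz": 0},
    {"x": 0, "y": 0, "z": -1, "rx": 0, "ry": 0, "rz": 0},
    {"x": 0, "y": 0, "z": -1, "rx": 0, "ry": 0, "rz": 0},
    {"x": 0, "y": 1, "z": -0.7, "rx": 0, "ry": 0, "rz": 0},
    {"x": 1, "y": 1, "z": 0, "rx": 0, "ry": 0, "rz": 0},
    {"x": 1, "y": 0, "z": 0, "rx": 0, "ry": 0, "rz": 0},
    {"x": 1, "y": 0, "z": 0, "rx": 0, "ry": 0, "rz": 0},
    {"x": 1, "y": 0, "z": 0, "rx": 0, "ry": 0, "rz": 0}
  ]
}}

```text
t: 11.92
eef_pos: [637.3, 223.9, 317.4]
tcp_rot: [3.141, 0.0, 2.486]
ft_force: [-0.9, 0.2, 1.0]
opening: 0.502
grip_force: 0.0
```

Call:
{"op": "step_arm", "data": {
  "plan": [
    {"x": 1, "y": 0, "z": 0, "rx": 0, "ry": 0, "rz": 0},
    {"x": 1, "y": 0, "z": 0, "rx": 0, "ry": 0, "rz": 0},
    {"x": 1, "y": 0, "z": 0, "rx": 0, "ry": 0, "rz": 0},
    {"x": 1, "y": 0, "z": 0, "rx": 0, "ry": 0, "rz": 0},
    {"x": 1, "y": 0, "z": 0, "rx": 0, "ry": 0, "rz": 0},
    {"x": 0, "y": 0, "z": 0, "rx": 0, "ry": 0, "rz": 0},
    {"x": 0, "y": 0, "z": 0, "rx": 0, "ry": 0, "rz": 0},
    {"x": 0, "y": 0, "z": 0, "rx": 0, "ry": 0, "rz": 0},
    {"x": 0, "y": 0, "z": 0, "rx": 0, "ry": 0, "rz": 0},
    {"x": 0, "y": 0, "z": 0, "rx": 0, "ry": 0, "rz": 0}
  ]
}}

```text
t: 12.75
eef_pos: [539.8, 298.6, 317.0]
tcp_rot: [-3.142, -0.0, 2.485]
ft_force: [0.4, 0.1, -0.1]
opening: 0.499
grip_force: 0.0
```

Run:
```python
from h import *
c=cam('wrist');P=pts(c);d=P-RO
X=np.cos(RY)*d[...,0]+np.sin(RY)*d[...,1];Y=-np.sin(RY)*d[...,0]+np.cos(RY)*d[...,1]
v=c['image'].max(2)
m=(P[...,2]>185)&(P[...,2]<235)&(Y>100)&(X>0)&(v<90)
q=P[m];top=q[q[:,2]>q[:,2].max()-5];print(len(q),len(top),top.mean(0),(top.min(0)+top.max(0))/2,q[:,2].max())
g=top.mean(0);print('rack',X[m].mean(),Y[m].mean())
go(g[0],g[1],180,2.486)
c=cam('scene');save(c,'s2.png',(270,190,430,310),4)
```

```text
370 314 [465.51160021 364.35209046 215.46144463] [466.33390162 365.58930902 215.35131524] 217.7225486125859
rack 51.53711911831305 144.05642805038192
t12.8 pos [539.8 298.6 317. ] rot [-3.141 -0.     2.485] F [-0.6  0.6 -0.3] open 47.5 grip 0.0
turn first(0.1rad) [-0.   -0.   -0.01] then shift(25mm) [3.96 0.27 5.48]
```

View pics/s2.png

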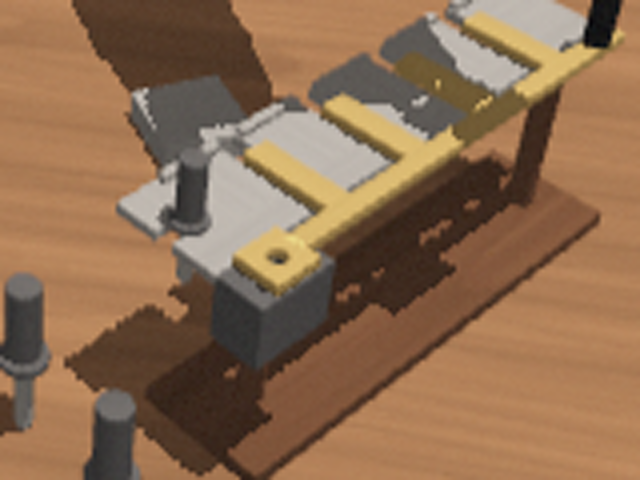

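The pin stands upright in the notch at (190,190). Next the guard knob: grip it and slide 36 mm along the tool's +x, which is the rack's +y.

Call:
{"op": "step_arm", "data": {
  "plan": [
    {"x": 1, "y": 0.28, "z": 0, "rx": 0, "ry": 0, "rz": 0},
    {"x": 1, "y": 0, "z": 0, "rx": 0, "ry": 0, "rz": 0},
    {"x": 1, "y": 0, "z": 0, "rx": 0, "ry": 0, "rz": 0},
    {"x": 0.96, "y": 0, "z": 0, "rx": 0, "ry": 0, "rz": 0},
    {"x": 0, "y": 0, "z": 1, "rx": 0, "ry": 0, "rz": 0},
    {"x": 0, "y": 0, "z": 1, "rx": 0, "ry": 0, "rz": 0},
    {"x": 0, "y": 0, "z": 1, "rx": 0, "ry": 0, "rz": 0},
    {"x": 0, "y": 0, "z": 1, "rx": 0, "ry": 0, "rz": 0},
    {"x": 0, "y": 0, "z": 0.9, "rx": 0, "ry": 0, "rz": 0},
    {"x": 0, "y": 0, "z": 0.5, "rx": 0, "ry": 0, "rz": 0}
  ]
}}

```text
t: 13.68
eef_pos: [464.5, 364.5, 179.5]
tcp_rot: [-3.139, -0.001, 2.485]
ft_force: [-0.9, 0.2, 0.3]
opening: 0.5
grip_force: 0.0
```

Call:
{"op": "step_arm", "data": {
  "plan": [
    {"x": 0, "y": 0, "z": 0, "rx": 0, "ry": 0, "rz": 0},
    {"x": 0, "y": 0, "z": 0, "rx": 0, "ry": 0, "rz": 0},
    {"x": 0, "y": 0, "z": 0, "rx": 0, "ry": 0, "rz": 0},
    {"x": 0, "y": 0, "z": 0, "rx": 0, "ry": 0, "rz": 0},
    {"x": 0, "y": 0, "z": 0, "rx": 0, "ry": 0, "rz": 0},
    {"x": 0, "y": 0, "z": 0, "rx": 0, "ry": 0, "rz": 0},
    {"x": 0, "y": 0, "z": 0, "rx": 0, "ry": 0, "rz": 0},
    {"x": 0, "y": 0, "z": 0, "rx": 0, "ry": 0, "rz": 0},
    {"x": 0, "y": 0, "z": 0, "rx": 0, "ry": 0, "rz": 0},
    {"x": 0, "y": 0, "z": 0, "rx": 0, "ry": 0, "rz": 0}
  ],
  "jaw": 1
}}

```text
t: 14.52
eef_pos: [465.6, 365.7, 183.1]
tcp_rot: [3.139, 0.001, 2.486]
ft_force: [2.0, 2.8, 5.4]
opening: 0.18
grip_force: 30.0
```

Call:
{"op": "step_arm", "data": {
  "plan": [
    {"x": 0.2, "y": 0, "z": 0, "rx": 0, "ry": 0, "rz": 0},
    {"x": 0.2, "y": 0, "z": 0, "rx": 0, "ry": 0, "rz": 0},
    {"x": 0.2, "y": 0, "z": 0, "rx": 0, "ry": 0, "rz": 0},
    {"x": 0.2, "y": 0, "z": 0, "rx": 0, "ry": 0, "rz": 0},
    {"x": 0.2, "y": 0, "z": 0, "rx": 0, "ry": 0, "rz": 0},
    {"x": 0.2, "y": 0, "z": 0, "rx": 0, "ry": 0, "rz": 0},
    {"x": 0.16, "y": 0, "z": 0, "rx": 0, "ry": 0, "rz": 0},
    {"x": 0.08, "y": 0, "z": 0, "rx": 0, "ry": 0, "rz": 0},
    {"x": 0, "y": 0, "z": 0, "rx": 0, "ry": 0, "rz": 0},
    {"x": 0, "y": 0, "z": 0, "rx": 0, "ry": 0, "rz": 0}
  ]
}}

```text
t: 15.35
eef_pos: [437.0, 387.7, 183.1]
tcp_rot: [3.139, 0.001, 2.486]
ft_force: [2.5, 3.6, 6.0]
opening: 0.185
grip_force: 30.0
```

Call:
{"op": "step_arm", "data": {
  "plan": [
    {"x": 0.06, "y": 0, "z": 0, "rx": 0, "ry": 0, "rz": 0},
    {"x": 0.06, "y": 0, "z": 0, "rx": 0, "ry": 0, "rz": 0},
    {"x": 0, "y": 0, "z": 0, "rx": 0, "ry": 0, "rz": 0},
    {"x": 0, "y": 0, "z": 0, "rx": 0, "ry": 0, "rz": 0},
    {"x": 0, "y": 0, "z": 0, "rx": 0, "ry": 0, "rz": 0},
    {"x": 0, "y": 0, "z": 0, "rx": 0, "ry": 0, "rz": 0},
    {"x": 0, "y": 0, "z": 0, "rx": 0, "ry": 0, "rz": 0},
    {"x": 0, "y": 0, "z": 0, "rx": 0, "ry": 0, "rz": 0},
    {"x": 0, "y": 0, "z": 0, "rx": 0, "ry": 0, "rz": 0},
    {"x": 0, "y": 0, "z": 0, "rx": 0, "ry": 0, "rz": 0}
  ]
}}

```text
t: 16.18
eef_pos: [436.9, 387.8, 183.1]
tcp_rot: [3.139, 0.005, 2.486]
ft_force: [15.8, -9.8, 3.4]
opening: 0.185
grip_force: 30.0
```

Call:
{"op": "step_arm", "data": {
  "plan": [
    {"x": -0.08, "y": 0, "z": 0, "rx": 0, "ry": 0, "rz": 0},
    {"x": 0, "y": 0, "z": 0, "rx": 0, "ry": 0, "rz": 0},
    {"x": 0, "y": 0, "z": 0, "rx": 0, "ry": 0, "rz": 0},
    {"x": 0, "y": 0, "z": 0, "rx": 0, "ry": 0, "rz": 0},
    {"x": 0, "y": 0, "z": 0, "rx": 0, "ry": 0, "rz": 0},
    {"x": 0, "y": 0, "z": 0, "rx": 0, "ry": 0, "rz": 0},
    {"x": 0, "y": 0, "z": 0, "rx": 0, "ry": 0, "rz": 0},
    {"x": 0, "y": 0, "z": 0, "rx": 0, "ry": 0, "rz": 0},
    {"x": 0, "y": 0, "z": 0, "rx": 0, "ry": 0, "rz": 0},
    {"x": 0, "y": 0, "z": 0, "rx": 0, "ry": 0, "rz": 0}
  ],
  "jaw": 0
}}

```text
t: 17.02
eef_pos: [435.6, 387.8, 182.1]
tcp_rot: [3.142, -0.0, 2.486]
ft_force: [-0.7, -0.2, -0.4]
opening: 0.502
grip_force: 0.0
```

Call:
{"op": "step_arm", "data": {
  "plan": [
    {"x": 0, "y": 0, "z": -0.6, "rx": 0, "ry": 0, "rz": 0},
    {"x": 0, "y": 0, "z": -1, "rx": 0, "ry": 0, "rz": 0},
    {"x": 0, "y": 0, "z": -1, "rx": 0, "ry": 0, "rz": 0},
    {"x": 0, "y": 0, "z": -1, "rx": 0, "ry": 0, "rz": 0},
    {"x": 0, "y": 0, "z": -1, "rx": 0, "ry": 0, "rz": 0},
    {"x": 0, "y": 0, "z": -1, "rx": 0, "ry": 0, "rz": 0},
    {"x": 0, "y": 0, "z": 0, "rx": 0, "ry": 0, "rz": 0},
    {"x": 0, "y": 0, "z": 0, "rx": 0, "ry": 0, "rz": 0},
    {"x": 0, "y": 0, "z": 0, "rx": 0, "ry": 0, "rz": 0},
    {"x": 0, "y": 0, "z": 0, "rx": 0, "ry": 0, "rz": 0}
  ]
}}

```text
t: 17.85
eef_pos: [435.3, 387.5, 320.9]
tcp_rot: [-3.14, -0.001, 2.486]
ft_force: [0.8, -0.6, 0.1]
opening: 0.499
grip_force: 0.0
```

```bash
cat >> h.py <<'E'
def balls(c):
    hsv=cv2.cvtColor(c['image'],cv2.COLOR_RGB2HSV);y=cv2.inRange(hsv,(20,150,120),(35,255,255))
    n,l,st,ce=cv2.connectedComponentsWithStats(y);out=[]
    for i in range(1,n):
        p=ray(c,*ce[i],18)
        if 25<st[i,4]<900 and 380<p[0]<640 and p[1]<-80: out.append((ce[i],st[i,4],p))
    return out
def shank(c,u,v,r=45):
    # grey shank pixels near collar (low saturation, bench is saturated)
    hsv=cv2.cvtColor(c['image'],cv2.COLOR_RGB2HSV);m=(hsv[...,1]<70)&(hsv[...,2]>70)
    n,l,st,ce=cv2.connectedComponentsWithStats(m.astype(np.uint8));best=None
    for i in range(1,n):
        if st[i,4]>25:
            yy,xx=np.nonzero(l==i);d=np.hypot(xx-u,yy-v)
            if d.max()<r and d.min()<12: best=(xx[d.argmax()],yy[d.argmax()])
    return best
E
python3 - <<'E'
from h import *
c=cam('top');np.savez('top1.npz',**c);save(c,'top1.png',(90,130,480,290),2)
for ce,a,p in balls(c):
    t=shank(c,*ce);print(ce,a,p.round(1),'tip',t, ray(c,*t,6).round(1) if t else None)
go(470,-250,200)
E
```

```text
[424.86666667 234.5       ] 30 [ 510.2 -384.5   18. ] tip (np.int64(445), np.int64(210)) [ 577.1 -446.4    6. ]
[383.46428571 235.17857143] 28 [ 510.8 -274.2   18. ] tip (np.int64(355), np.int64(245)) [ 487.  -198.8    6. ]
[353.41935484 248.        ] 31 [ 478.1 -192.6   18. ] tip (np.int64(379), np.int64(226)) [ 537.3 -265.7    6. ]
t17.9 pos [435.4 387.6 320.9] rot [-3.140e+00 -1.000e-03  2.486e+00] F [ 0.1  0.8 -0.2] open 47.7 grip 0.0
turn first(0.1rad) [-0.02 -0.01  0.  ] then shift(25mm) [-16.65 -19.37   4.84]
```

View pics/top1.png

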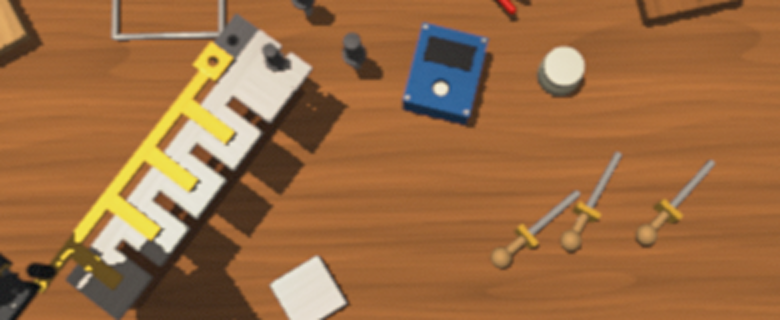

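The guard is open with its teeth between the slots, and the pin is parked at (275,57). The pusher balls are at (501,257), (571,240) and (646,233).

Call:
{"op": "step_arm", "data": {
  "plan": [
    {"x": -0.6, "y": -0.5, "z": 0, "rx": 0, "ry": 0, "rz": 0},
    {"x": -1, "y": -0.9, "z": 0, "rx": 0, "ry": 0, "rz": 0},
    {"x": -1, "y": -0.9, "z": 0, "rx": 0, "ry": 0, "rz": 0},
    {"x": -1, "y": -0.9, "z": 0, "rx": 0, "ry": 0, "rz": 0},
    {"x": -1, "y": -0.9, "z": 0, "rx": 0, "ry": 0, "rz": 0},
    {"x": -1, "y": -0.9, "z": 0, "rx": 0, "ry": 0, "rz": 0},
    {"x": -1, "y": -0.9, "z": 0, "rx": 0, "ry": 0, "rz": 0},
    {"x": -1, "y": -0.9, "z": 0, "rx": 0, "ry": 0, "rz": 0},
    {"x": -1, "y": -0.9, "z": 0, "rx": 0, "ry": 0, "rz": 0},
    {"x": -1, "y": -0.9, "z": 0, "rx": 0, "ry": 0, "rz": 0}
  ]
}}

```text
t: 18.73
eef_pos: [494.5, 69.3, 321.4]
tcp_rot: [-3.141, -0.001, 2.486]
ft_force: [0.2, -0.4, 0.1]
opening: 0.501
grip_force: 0.0
```

Call:
{"op": "step_arm", "data": {
  "plan": [
    {"x": -1, "y": -0.9, "z": 0, "rx": 0, "ry": 0, "rz": 0},
    {"x": -1, "y": -0.9, "z": 0, "rx": 0, "ry": 0, "rz": 0},
    {"x": -1, "y": -0.9, "z": 0, "rx": 0, "ry": 0, "rz": 0},
    {"x": -1, "y": -0.9, "z": 0, "rx": 0, "ry": 0, "rz": 0},
    {"x": -1, "y": -0.9, "z": 0, "rx": 0, "ry": 0, "rz": 0},
    {"x": -1, "y": -0.9, "z": 0, "rx": 0, "ry": 0, "rz": 0},
    {"x": -1, "y": -0.9, "z": 0, "rx": 0, "ry": 0, "rz": 0},
    {"x": -1, "y": -0.9, "z": 0, "rx": 0, "ry": 0, "rz": 0},
    {"x": -1, "y": -0.9, "z": 0, "rx": 0, "ry": 0, "rz": 0},
    {"x": -1, "y": -0.9, "z": 0.5, "rx": 0, "ry": 0, "rz": 0}
  ]
}}

```text
t: 19.57
eef_pos: [556.1, -261.8, 310.5]
tcp_rot: [3.141, 0.002, 2.486]
ft_force: [0.6, 0.3, 0.9]
opening: 0.503
grip_force: 0.0
```

Call:
{"op": "step_arm", "data": {
  "plan": [
    {"x": -1, "y": -0.9, "z": 0.5, "rx": 0, "ry": 0, "rz": 0},
    {"x": -0.5, "y": -0.5, "z": 0, "rx": 0, "ry": 0, "rz": 0},
    {"x": 0, "y": 0, "z": 0, "rx": 0, "ry": 0, "rz": 0},
    {"x": 0, "y": 0, "z": 0, "rx": 0, "ry": 0, "rz": 0},
    {"x": 0, "y": 0, "z": 0, "rx": 0, "ry": 0, "rz": 0},
    {"x": 0, "y": 0, "z": 0, "rx": 0, "ry": 0, "rz": 0},
    {"x": 0, "y": 0, "z": 0, "rx": 0, "ry": 0, "rz": 0},
    {"x": 0, "y": 0, "z": 0, "rx": 0, "ry": 0, "rz": 0},
    {"x": 0, "y": 0, "z": 0, "rx": 0, "ry": 0, "rz": 0},
    {"x": 0, "y": 0, "z": 0, "rx": 0, "ry": 0, "rz": 0}
  ]
}}

```text
t: 20.4
eef_pos: [564.1, -310.0, 297.4]
tcp_rot: [3.141, 0.0, 2.486]
ft_force: [0.8, 0.1, -0.2]
opening: 0.499
grip_force: 0.0
```

Run:
```python
from h import *
c=cam('wrist');np.savez('w2.npz',**c);save(c,'w2.png',s=1.42)
go(451,-158,100,2.244)
```

```text
t20.4 pos [ 564.1 -310.1  297.3] rot [3.141 0.    2.486] F [0.2 0.2 0.2] open 47.6 grip 0.0
turn first(0.1rad) [0.   0.   2.42] then shift(25mm) [7.58 0.26 7.89]
```

View pics/w2.png

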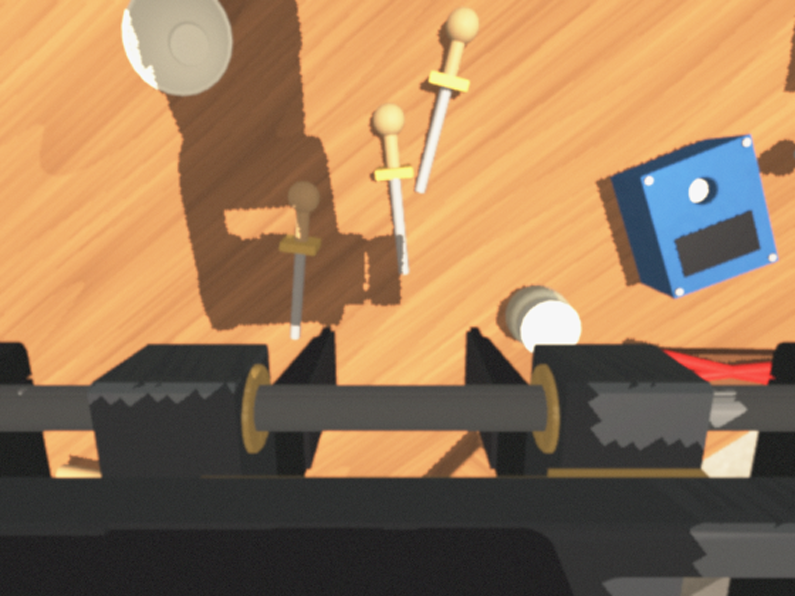

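The wrist view shows all three pushers: balls at (462,26), (389,120) and (303,197), tips at (421,190), (404,272) and (295,337). The recess is at (701,188).

Run:
```python
from h import *
c=dict(np.load('w2.npz'));f=1.42
for n,b,t in(('A',(462,26),(421,190)),('B',(389,120),(404,272)),('C',(303,197),(295,337))):
    p=ray(c,b[0]/f,b[1]/f,22);q=ray(c,t[0]/f,t[1]/f,6);d=q-p;a=np.arctan2(d[1],d[0]);print(n,p.round(1),q.round(1),np.hypot(*d[:2]).round(1),'yaw',round(a+np.pi,3));
    if n=='A': go(p[0],p[1],4,a+np.pi)
# recess: white button blob + rim from dark ring
im=c['image'].astype(int);u,v=int(700/f),int(189/f);sub=im[v-16:v+17,u-16:u+17]
nb=~((sub[...,2]>sub[...,0]+40));n,l,st,ce=cv2.connectedComponentsWithStats(nb.astype(np.uint8));i=l[16,16];print('recess blob',st[i]);x=ce[i]+[u-16,v-16];print(ray(c,*x,60),ray(c,*x,55))
w=(sub.min(2)>170);yy,xx=np.nonzero(w);print('button50',ray(c,xx.mean()+u-16,yy.mean()+v-16,50))
hsv=cv2.cvtColor(c['image'],cv2.COLOR_RGB2HSV)
for u,v in((649,180),(747,141),(772,257),(680,291)): print('screw',ray(c,u/f,v/f,60).round(1))
```

```text
A [ 451.  -157.9   22. ] [ 537.3 -264.4    6. ] 137.1 yaw 2.252
t20.4 pos [ 564.1 -310.1  297.3] rot [3.141 0.    2.486] F [0.2 0.2 0.2] open 47.6 grip 0.0
turn first(0.1rad) [0.   0.   2.35] then shift(25mm) [ 7.58  0.32 11.73]
B [ 472.3 -250.9   22. ] [ 588.9 -323.8    6. ] 137.5 yaw 2.583
C [ 477.  -351.9   22. ] [ 575.2 -449.5    6. ] 138.5 yaw 2.359
recess blob [  9   9  15  17 210]
[672.33670901 -85.71711822  60.        ] [674.30305421 -83.4599529   55.        ]
button50 [675.61202166 -81.93105765  50.        ]
screw [ 640.7 -113.7   60. ]
screw [662.  -36.4  60. ]
screw [758.5 -64.2  60. ]
screw [ 737.1 -140.3   60. ]
```

Call:
{"op": "step_arm", "data": {
  "plan": [
    {"x": 0, "y": 0, "z": 0, "rx": 0, "ry": 0, "rz": 0.8},
    {"x": 0, "y": 0, "z": 0, "rx": 0, "ry": 0, "rz": 0.8},
    {"x": 0, "y": 0, "z": 0, "rx": 0, "ry": 0, "rz": 0.75},
    {"x": 1, "y": 0.3, "z": 1, "rx": 0, "ry": 0, "rz": 0},
    {"x": 1, "y": 0, "z": 1, "rx": 0, "ry": 0, "rz": 0},
    {"x": 1, "y": 0, "z": 1, "rx": 0, "ry": 0, "rz": 0},
    {"x": 1, "y": 0, "z": 1, "rx": 0, "ry": 0, "rz": 0},
    {"x": 1, "y": 0, "z": 1, "rx": 0, "ry": 0, "rz": 0},
    {"x": 1, "y": 0, "z": 1, "rx": 0, "ry": 0, "rz": 0},
    {"x": 1, "y": 0, "z": 1, "rx": 0, "ry": 0, "rz": 0}
  ]
}}

```text
t: 21.28
eef_pos: [459.0, -168.7, 121.5]
tcp_rot: [3.141, 0.001, 2.251]
ft_force: [1.1, -0.4, -0.4]
opening: 0.501
grip_force: 0.0
```

Call:
{"op": "step_arm", "data": {
  "plan": [
    {"x": 0.6, "y": 0, "z": 0, "rx": 0, "ry": 0, "rz": 0},
    {"x": 0, "y": 0, "z": 0.8, "rx": 0, "ry": 0, "rz": 0},
    {"x": 0, "y": 0, "z": 0.8, "rx": 0, "ry": 0, "rz": 0},
    {"x": 0, "y": 0, "z": 0, "rx": 0, "ry": 0, "rz": 0},
    {"x": 0, "y": 0, "z": 0, "rx": 0, "ry": 0, "rz": 0},
    {"x": 0, "y": 0, "z": 0, "rx": 0, "ry": 0, "rz": 0},
    {"x": 0, "y": 0, "z": 0, "rx": 0, "ry": 0, "rz": 0},
    {"x": 0, "y": 0, "z": 0, "rx": 0, "ry": 0, "rz": 0},
    {"x": 0, "y": 0, "z": 0, "rx": 0, "ry": 0, "rz": 0},
    {"x": 0, "y": 0, "z": 0, "rx": 0, "ry": 0, "rz": 0}
  ]
}}

```text
t: 22.12
eef_pos: [450.6, -158.0, 82.5]
tcp_rot: [3.141, 0.001, 2.251]
ft_force: [-0.8, 0.1, 0.6]
opening: 0.5
grip_force: 0.0
```

Run:
```python
from h import *
go(451,-157.9,3.5,2.252)
```

```text
t22.1 pos [ 450.6 -158.    82.5] rot [3.141e+00 1.000e-03 2.251e+00] F [-0.8  0.1  0.6] open 47.5 grip 0.0
turn first(0.1rad) [ 0.    0.01 -0.01] then shift(25mm) [-0.01  0.02  3.16]
```

Call:
{"op": "step_arm", "data": {
  "plan": [
    {"x": 0, "y": 0, "z": 0.8, "rx": 0, "ry": 0, "rz": 0},
    {"x": 0, "y": 0, "z": 0.8, "rx": 0, "ry": 0, "rz": 0},
    {"x": 0, "y": 0, "z": 0.8, "rx": 0, "ry": 0, "rz": 0},
    {"x": 0, "y": 0, "z": 0.5, "rx": 0, "ry": 0, "rz": 0},
    {"x": 0, "y": 0, "z": 0.2, "rx": 0, "ry": 0, "rz": 0},
    {"x": 0, "y": 0, "z": 0, "rx": 0, "ry": 0, "rz": 0},
    {"x": 0, "y": 0, "z": 0, "rx": 0, "ry": 0, "rz": 0},
    {"x": 0, "y": 0, "z": 0, "rx": 0, "ry": 0, "rz": 0},
    {"x": 0, "y": 0, "z": 0, "rx": 0, "ry": 0, "rz": 0},
    {"x": 0, "y": 0, "z": 0, "rx": 0, "ry": 0, "rz": 0}
  ]
}}

```text
t: 22.95
eef_pos: [450.7, -158.0, 5.3]
tcp_rot: [3.141, 0.001, 2.251]
ft_force: [-0.3, -0.4, -0.2]
opening: 0.503
grip_force: 0.0
```

Call:
{"op": "step_arm", "data": {
  "plan": [
    {"x": 0, "y": 0, "z": 0, "rx": 0, "ry": 0, "rz": 0},
    {"x": 0, "y": 0, "z": 0, "rx": 0, "ry": 0, "rz": 0},
    {"x": 0, "y": 0, "z": 0, "rx": 0, "ry": 0, "rz": 0},
    {"x": 0, "y": 0, "z": 0, "rx": 0, "ry": 0, "rz": 0},
    {"x": 0, "y": 0, "z": 0, "rx": 0, "ry": 0, "rz": 0},
    {"x": 0, "y": 0, "z": 0, "rx": 0, "ry": 0, "rz": 0},
    {"x": 0, "y": 0, "z": 0, "rx": 0, "ry": 0, "rz": 0},
    {"x": 0, "y": 0, "z": 0, "rx": 0, "ry": 0, "rz": 0},
    {"x": 0, "y": 0, "z": 0, "rx": 0, "ry": 0, "rz": 0},
    {"x": 0, "y": 0, "z": 0, "rx": 0, "ry": 0, "rz": 0}
  ],
  "jaw": 1
}}

```text
t: 23.78
eef_pos: [450.4, -157.9, 4.6]
tcp_rot: [3.142, -0.0, 2.251]
ft_force: [0.1, -0.4, -0.0]
opening: 0.281
grip_force: 30.0
```

Call:
{"op": "step_arm", "data": {
  "plan": [
    {"x": 0, "y": 0, "z": -0.2, "rx": 0, "ry": 0, "rz": 0},
    {"x": 0, "y": 0, "z": -0.5, "rx": 0, "ry": 0, "rz": 0},
    {"x": 0, "y": 0, "z": -0.9, "rx": 0, "ry": 0, "rz": 0},
    {"x": 0, "y": 0, "z": -0.9, "rx": 0, "ry": 0, "rz": 0},
    {"x": 0, "y": 0, "z": -0.9, "rx": 0, "ry": 0, "rz": 0},
    {"x": 0, "y": 0, "z": -0.9, "rx": 0, "ry": 0, "rz": 0},
    {"x": 0, "y": 0, "z": -0.9, "rx": 0, "ry": 0, "rz": 0},
    {"x": 0, "y": 0, "z": -0.9, "rx": 0, "ry": 0, "rz": 0},
    {"x": 0, "y": 0, "z": -0.9, "rx": 0, "ry": 0, "rz": 0},
    {"x": 0, "y": 0, "z": -0.3, "rx": 0, "ry": 0, "rz": 0}
  ]
}}

```text
t: 24.62
eef_pos: [450.9, -158.2, 190.0]
tcp_rot: [3.14, 0.003, 2.251]
ft_force: [0.3, 0.2, -0.7]
opening: 0.279
grip_force: 30.0
```

Call:
{"op": "step_arm", "data": {
  "plan": [
    {"x": 0, "y": 0, "z": 0.6, "rx": 0, "ry": 0, "rz": 0},
    {"x": 0, "y": 0, "z": 0.6, "rx": 0, "ry": 0, "rz": 0},
    {"x": 0, "y": 0, "z": 0.6, "rx": 0, "ry": 0, "rz": 0},
    {"x": 0, "y": 0, "z": 0, "rx": 0, "ry": 0, "rz": 0},
    {"x": 0, "y": 0, "z": 0, "rx": 0, "ry": 0, "rz": 0},
    {"x": 0, "y": 0, "z": 0, "rx": 0, "ry": 0, "rz": 0},
    {"x": 0, "y": 0, "z": 0, "rx": 0, "ry": 0, "rz": 0},
    {"x": 0, "y": 0, "z": 0, "rx": 0, "ry": 0, "rz": 0},
    {"x": 0, "y": 0, "z": 0, "rx": 0, "ry": 0, "rz": 0},
    {"x": 0, "y": 0, "z": 0, "rx": 0, "ry": 0, "rz": 0}
  ],
  "jaw": 0.46
}}

```text
t: 25.45
eef_pos: [450.5, -158.0, 142.4]
tcp_rot: [3.141, 0.001, 2.251]
ft_force: [0.3, 0.5, -1.6]
opening: 0.284
grip_force: 30.0
```

Run:
```python
from h import *
go(450,-158,140)
```

```text
t25.4 pos [ 450.5 -158.   142.4] rot [3.141e+00 1.000e-03 2.251e+00] F [ 0.3  0.5 -1.6] open 27.0 grip 30.0
turn first(0.1rad) [0.   0.01 0.  ] then shift(25mm) [ 0.01 -0.02  0.1 ]
```

Call:
{"op": "step_arm", "data": {
  "plan": [
    {"x": 0, "y": 0, "z": 0, "rx": 0, "ry": 0, "rz": 0},
    {"x": 0, "y": 0, "z": 0, "rx": 0, "ry": 0, "rz": 0},
    {"x": 0, "y": 0, "z": 0, "rx": 0, "ry": 0, "rz": 0},
    {"x": 0, "y": 0, "z": 0, "rx": 0, "ry": 0, "rz": 0},
    {"x": 0, "y": 0, "z": 0, "rx": 0, "ry": 0, "rz": 0},
    {"x": 0, "y": 0, "z": 0, "rx": 0, "ry": 0, "rz": 0},
    {"x": 0, "y": 0, "z": 0, "rx": 0, "ry": 0, "rz": 0},
    {"x": 0, "y": 0, "z": 0, "rx": 0, "ry": 0, "rz": 0},
    {"x": 0, "y": 0, "z": 0, "rx": 0, "ry": 0, "rz": 0},
    {"x": 0, "y": 0, "z": 0, "rx": 0, "ry": 0, "rz": 0}
  ],
  "jaw": 0.44
}}

```text
t: 26.28
eef_pos: [450.4, -157.9, 142.1]
tcp_rot: [3.141, 0.0, 2.251]
ft_force: [-0.2, -0.1, -2.1]
opening: 0.281
grip_force: 19.6
```

Run:
```python
from h import *
go(450,-158,140)
c=cam('wrist');save(c,'w3.png');c=cam('scene');a=c['image'][:,:,::-1];p=proj(c,[450,-158,130]).astype(int);print(p);cv2.imwrite('pics/s3.png',cv2.resize(a[p[1]-60:p[1]+60,p[0]-80:p[0]+80],None,fx=4,fy=4))
```

```text
t26.3 pos [ 450.4 -157.9  142.1] rot [3.141 0.    2.251] F [-0.2 -0.1 -2.1] open 26.7 grip 19.6
turn first(0.1rad) [0. 0. 0.] then shift(25mm) [ 0.01 -0.02  0.08]
[232 186]
```

View pics/s3.png

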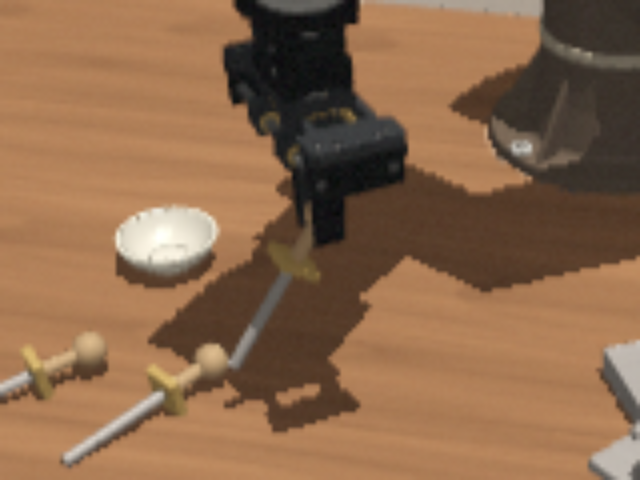

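The pusher hangs at about 30° in the image, partly swung at 19.6 N, so force follows the jaw setting. I'll ease it further.

Call:
{"op": "step_arm", "data": {
  "plan": [
    {"x": 0, "y": 0, "z": 0, "rx": 0, "ry": 0, "rz": 0},
    {"x": 0, "y": 0, "z": 0, "rx": 0, "ry": 0, "rz": 0},
    {"x": 0, "y": 0, "z": 0, "rx": 0, "ry": 0, "rz": 0},
    {"x": 0, "y": 0, "z": 0, "rx": 0, "ry": 0, "rz": 0},
    {"x": 0, "y": 0, "z": 0, "rx": 0, "ry": 0, "rz": 0},
    {"x": 0, "y": 0, "z": 0, "rx": 0, "ry": 0, "rz": 0},
    {"x": 0, "y": 0, "z": 0, "rx": 0, "ry": 0, "rz": 0},
    {"x": 0, "y": 0, "z": 0, "rx": 0, "ry": 0, "rz": 0},
    {"x": 0, "y": 0, "z": 0, "rx": 0, "ry": 0, "rz": 0},
    {"x": 0, "y": 0, "z": 0, "rx": 0, "ry": 0, "rz": 0}
  ],
  "jaw": 0.433
}}

```text
t: 27.22
eef_pos: [450.4, -158.0, 142.1]
tcp_rot: [3.141, 0.0, 2.251]
ft_force: [-0.4, 0.2, -1.0]
opening: 0.288
grip_force: 12.3
```

Call:
{"op": "step_arm", "data": {
  "plan": [
    {"x": 0, "y": 0, "z": 0, "rx": 0, "ry": 0, "rz": 0},
    {"x": 0, "y": 0, "z": 0, "rx": 0, "ry": 0, "rz": 0},
    {"x": 0, "y": 0, "z": 0, "rx": 0, "ry": 0, "rz": 0},
    {"x": 0, "y": 0, "z": 0, "rx": 0, "ry": 0, "rz": 0},
    {"x": 0, "y": 0, "z": 0, "rx": 0, "ry": 0, "rz": 0},
    {"x": 0, "y": 0, "z": 0, "rx": 0, "ry": 0, "rz": 0},
    {"x": 0, "y": 0, "z": 0, "rx": 0, "ry": 0, "rz": 0},
    {"x": 0, "y": 0, "z": 0, "rx": 0, "ry": 0, "rz": 0},
    {"x": 0, "y": 0, "z": 0, "rx": 0, "ry": 0, "rz": 0},
    {"x": 0, "y": 0, "z": 0, "rx": 0, "ry": 0, "rz": 0}
  ],
  "jaw": 0.426
}}

```text
t: 28.05
eef_pos: [450.4, -157.9, 142.1]
tcp_rot: [3.142, -0.0, 2.251]
ft_force: [-0.0, -0.4, -1.3]
opening: 0.29
grip_force: 6.3
```

Call:
{"op": "step_arm", "data": {
  "plan": [
    {"x": 0, "y": 0, "z": 0, "rx": 0, "ry": 0, "rz": 0},
    {"x": 0, "y": 0, "z": 0, "rx": 0, "ry": 0, "rz": 0},
    {"x": 0, "y": 0, "z": 0, "rx": 0, "ry": 0, "rz": 0},
    {"x": 0, "y": 0, "z": 0, "rx": 0, "ry": 0, "rz": 0},
    {"x": 0, "y": 0, "z": 0, "rx": 0, "ry": 0, "rz": 0},
    {"x": 0, "y": 0, "z": 0, "rx": 0, "ry": 0, "rz": 0},
    {"x": 0, "y": 0, "z": 0, "rx": 0, "ry": 0, "rz": 0},
    {"x": 0, "y": 0, "z": 0, "rx": 0, "ry": 0, "rz": 0},
    {"x": 0, "y": 0, "z": 0, "rx": 0, "ry": 0, "rz": 0},
    {"x": 0, "y": 0, "z": 0, "rx": 0, "ry": 0, "rz": 0}
  ],
  "jaw": 0.424
}}

```text
t: 28.88
eef_pos: [450.4, -157.9, 142.1]
tcp_rot: [3.141, 0.0, 2.251]
ft_force: [-0.9, 0.2, -1.0]
opening: 0.289
grip_force: 4.8
```

```bash
cat >> h.py <<'E'
def hang(k,fn=None):
    """held pusher: collar (brass) and shank lean seen from scene and top-ish depth"""
    s=state();c=cam('scene');P=pts(c);e=s['eef_pos'];hsv=cv2.cvtColor(c['image'],cv2.COLOR_RGB2HSV)
    near=(np.hypot(P[...,0]-e[0],P[...,1]-e[1])<150)&(P[...,2]<e[2]+8)&(P[...,2]>e[2]-135)
    col=near&(cv2.inRange(hsv,(18,120,70),(35,255,255))>0);sh=near&(hsv[...,1]<80)&(hsv[...,2]>60)&(P[...,2]<e[2]-32)
    for n,m in(('collar',col),('shank',sh)):
        q=P[m]
        if len(q)<4: print(n,len(q));continue
        print(n,len(q),(np.median(q,0)-e).round(1),end=' ')
        if n=='shank':
            A=np.polyfit(q[:,2],q[:,:2],1);print('lean dxy/dz',A[0].round(3),'zrange',q[:,2].min().round(),q[:,2].max().round(),end='')
        print()
    if fn:
        p=proj(c,e-[0,0,30]).astype(int);a=c['image'][:,:,::-1];cv2.imwrite('pics/'+fn,cv2.resize(a[max(p[1]-60,0):p[1]+60,max(p[0]-80,0):p[0]+80],None,fx=4,fy=4))
E
python3 - <<'E'
from h import *
go(450,-158,140);hang(0,'s4.png')
E
```

```text
t28.9 pos [ 450.4 -157.9  142.1] rot [3.141 0.    2.251] F [-0.9  0.2 -1. ] open 27.4 grip 4.8
turn first(0.1rad) [0. 0. 0.] then shift(25mm) [ 0.01 -0.01  0.08]
collar 115 [ 15.8 -12.2 -28.6] 
shank 84 [  6.7  -4.9 -92.4] lean dxy/dz [-0.663  1.17 ] zrange 12.0 100.0
```

View pics/s4.png

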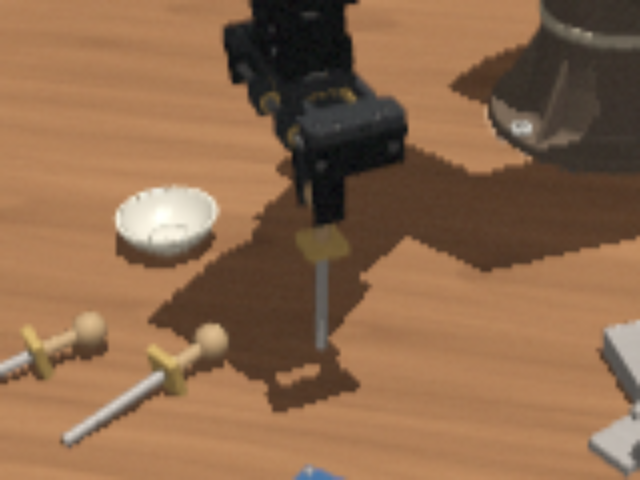

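The pusher hangs plumb now, shank vertical at (321,300). One more slight ease, then I grip firmly.

Call:
{"op": "step_arm", "data": {
  "plan": [
    {"x": 0, "y": 0, "z": 0, "rx": 0, "ry": 0, "rz": 0},
    {"x": 0, "y": 0, "z": 0, "rx": 0, "ry": 0, "rz": 0},
    {"x": 0, "y": 0, "z": 0, "rx": 0, "ry": 0, "rz": 0},
    {"x": 0, "y": 0, "z": 0, "rx": 0, "ry": 0, "rz": 0},
    {"x": 0, "y": 0, "z": 0, "rx": 0, "ry": 0, "rz": 0},
    {"x": 0, "y": 0, "z": 0, "rx": 0, "ry": 0, "rz": 0},
    {"x": 0, "y": 0, "z": 0, "rx": 0, "ry": 0, "rz": 0},
    {"x": 0, "y": 0, "z": 0, "rx": 0, "ry": 0, "rz": 0},
    {"x": 0, "y": 0, "z": 0, "rx": 0, "ry": 0, "rz": 0},
    {"x": 0, "y": 0, "z": 0, "rx": 0, "ry": 0, "rz": 0}
  ],
  "jaw": 0.4225
}}

```text
t: 29.77
eef_pos: [450.4, -157.9, 142.1]
tcp_rot: [3.142, -0.0, 2.251]
ft_force: [0.1, 0.5, -1.0]
opening: 0.287
grip_force: 3.9
```

Call:
{"op": "step_arm", "data": {
  "plan": [
    {"x": 0, "y": 0, "z": 0, "rx": 0, "ry": 0, "rz": 0},
    {"x": 0, "y": 0, "z": 0, "rx": 0, "ry": 0, "rz": 0},
    {"x": 0, "y": 0, "z": 0, "rx": 0, "ry": 0, "rz": 0},
    {"x": 0, "y": 0, "z": 0, "rx": 0, "ry": 0, "rz": 0},
    {"x": 0, "y": 0, "z": 0, "rx": 0, "ry": 0, "rz": 0},
    {"x": 0, "y": 0, "z": 0, "rx": 0, "ry": 0, "rz": 0},
    {"x": 0, "y": 0, "z": 0, "rx": 0, "ry": 0, "rz": 0},
    {"x": 0, "y": 0, "z": 0, "rx": 0, "ry": 0, "rz": 0},
    {"x": 0, "y": 0, "z": 0, "rx": 0, "ry": 0, "rz": 0},
    {"x": 0, "y": 0, "z": 0, "rx": 0, "ry": 0, "rz": 0}
  ],
  "jaw": 1
}}

```text
t: 30.6
eef_pos: [450.4, -157.9, 142.1]
tcp_rot: [3.142, -0.0, 2.251]
ft_force: [0.2, 0.3, -1.3]
opening: 0.281
grip_force: 30.0
```

```bash
sed -i 's/sh=near&(hsv/sh=near\&(np.hypot(P[...,0]-e[0],P[...,1]-e[1])<35)\&(hsv/' h.py
cat >> h.py <<'E'
def tgt(k):
    p=rk(-13,[-108,-36,36,108][k]);return p
E
python3 - <<'E'
from h import *
hang(0)
go(675.5,-82,205,2.486)
for k in range(4): print(k,tgt(k).round(1))
c=cam('top');P=pts(c);d=P-RO
X=np.cos(RY)*d[...,0]+np.sin(RY)*d[...,1];Y=-np.sin(RY)*d[...,0]+np.cos(RY)*d[...,1]
pl=(P[...,2]>145)&(P[...,2]<175)
# slot centres: along x=-25..-5 find non-plate runs in Y
for k in range(4):
    y0=[-108,-36,36,108][k];m=(P[...,2]<140)&(X>-32)&(X<5)&(abs(Y-y0)<25)
    # project low pixels onto the plate plane
    v,u=np.nonzero((abs(Y-y0)<40)&(X>-60)&(X<40)|m)
    q=[]
    R0=[]
    for uu in range(90,300):
        pass
E
```

```text
collar 116 [ 17.2 -13.7 -28.1] 
shank 67 [  7.3  -6.6 -79.3] lean dxy/dz [-0.045  0.071] zrange 19.0 101.0
t30.6 pos [ 450.4 -157.9  142.1] rot [ 3.141 -0.     2.251] F [ 0.7 -0.3 -1.2] open 26.4 grip 30.0
turn first(0.1rad) [ 0.   -0.   -2.35] then shift(25mm) [-5.29  7.9  -2.52]
0 [626.7 158.8   0. ]
1 [569.6 202.7   0. ]
2 [512.5 246.6   0. ]
3 [455.5 290.6   0. ]
```

```bash
cat >> h.py <<'E'
def lean():
    """tilt of the held shank in the tool's x-z plane (rad, + = tip toward +tool x), from the scene picture, and tip point"""
    s=state();c=cam('scene');e=s['eef_pos'];T=Ro.from_euler('xyz',s['tcp_rot']);tx=T.apply([1,0,0]);tz=T.apply([0,0,1])
    b=e-19*tz;hsv=cv2.cvtColor(c['image'],cv2.COLOR_RGB2HSV)
    out=[]
    P=pts(c);near=(np.hypot(P[...,0]-b[0],P[...,1]-b[1])<60)&(abs(P[...,2]-(b[2]-95))<50)
    m=(near&(hsv[...,1]<85)&(hsv[...,2]>60)).astype(np.uint8);n,l,st,ce=cv2.connectedComponentsWithStats(m)
    i=1+st[1:,4].argmax();yy,xx=np.nonzero(l==i)
    rows=np.unique(yy);mid=np.array([[xx[yy==r].mean(),r] for r in rows])
    best=[]
    for a in np.arange(-.35,.351,.005):
        d=np.sin(a)*tx+np.cos(a)*tz
        L=np.array([proj(c,b+d*k) for k in np.linspace(55,140,30)])
        best.append((np.abs(np.interp(mid[:,1],L[:,1],L[:,0])-mid[:,0])[2:-2].mean(),a))
        # allow constant offset too
    L0=min(best);sl=np.polyfit(mid[2:-2,1],mid[2:-2,0],1)[0]
    sb=min((abs(np.polyfit(*(lambda L:(L[:,1],L[:,0]))(np.array([proj(c,b+(np.sin(a)*tx+np.cos(a)*tz)*k) for k in (55,140)])),1)[0]-sl),a) for a in np.arange(-.35,.351,.005))
    print('shank px',len(yy),'rows',rows[0],rows[-1],'lean(pos)',np.round(L0,3),'lean(slope)',np.round(sb,3),'plumb tip px',proj(c,b+140*tz).round(1),'seen bottom',mid[-1].round(1))
E
python3 - <<'E'
from h import *
lean()
E
```

```text
shank px 69 rows 196 217 lean(pos) [ 0.114 -0.09 ] lean(slope) [ 0.001 -0.09 ] plumb tip px [234.6 215.7] seen bottom [231. 217.]
```

Call:
{"op": "step_arm", "data": {
  "plan": [
    {"x": 0, "y": 0, "z": 0, "rx": 0, "ry": 0, "rz": 0},
    {"x": 0, "y": 0, "z": 0, "rx": 0, "ry": 0, "rz": 0},
    {"x": 0, "y": 0, "z": 0, "rx": 0, "ry": 0, "rz": 0},
    {"x": -0.2, "y": 0, "z": 0, "rx": 0, "ry": 0, "rz": 0},
    {"x": -0.2, "y": 0, "z": 0, "rx": 0, "ry": 0, "rz": 0},
    {"x": 0, "y": 0, "z": 0, "rx": 0, "ry": 0, "rz": 0},
    {"x": 0, "y": 0, "z": 0, "rx": 0, "ry": 0, "rz": 0},
    {"x": 0, "y": 0, "z": 0, "rx": 0, "ry": 0, "rz": 0},
    {"x": 0, "y": 0, "z": 0, "rx": 0, "ry": 0, "rz": 0},
    {"x": 0, "y": 0, "z": 0, "rx": 0, "ry": 0, "rz": 0}
  ],
  "jaw": 0.4212
}}

```text
t: 31.58
eef_pos: [456.6, -165.6, 142.1]
tcp_rot: [3.142, -0.0, 2.251]
ft_force: [-1.0, -0.2, -0.2]
opening: 0.29
grip_force: 3.1
```

Run:
```python
from h import *
lean()
```

```text
shank px 65 rows 197 217 lean(pos) [0.184 0.015] lean(slope) [0.002 0.   ] plumb tip px [231.7 216.6] seen bottom [232. 217.]
```

Call:
{"op": "step_arm", "data": {
  "plan": [
    {"x": 0, "y": 0, "z": 0, "rx": 0, "ry": 0, "rz": 0},
    {"x": 0, "y": 0, "z": 0, "rx": 0, "ry": 0, "rz": 0},
    {"x": 0, "y": 0, "z": 0, "rx": 0, "ry": 0, "rz": 0},
    {"x": 0, "y": 0, "z": -0.4, "rx": 0, "ry": 0, "rz": 0},
    {"x": 0, "y": 0, "z": -0.6, "rx": 0, "ry": 0, "rz": -0.4},
    {"x": 0, "y": 0, "z": -0.6, "rx": 0, "ry": 0, "rz": -0.5},
    {"x": 0, "y": 0, "z": -0.6, "rx": 0, "ry": 0, "rz": -0.5},
    {"x": 0, "y": 0, "z": -0.2, "rx": 0, "ry": 0, "rz": -0.5},
    {"x": 0, "y": 0, "z": 0, "rx": 0, "ry": 0, "rz": -0.45},
    {"x": 0, "y": 0, "z": 0, "rx": 0, "ry": 0, "rz": 0}
  ],
  "jaw": 1
}}

```text
t: 32.47
eef_pos: [456.7, -165.7, 202.5]
tcp_rot: [3.141, 0.001, 2.488]
ft_force: [-0.9, 0.2, -1.1]
opening: 0.282
grip_force: 30.0
```

Call:
{"op": "step_arm", "data": {
  "plan": [
    {"x": -0.3, "y": 0.4, "z": 0, "rx": 0, "ry": 0, "rz": 0},
    {"x": -0.5, "y": 0.8, "z": 0, "rx": 0, "ry": 0, "rz": 0},
    {"x": -0.6, "y": 1, "z": 0, "rx": 0, "ry": 0, "rz": 0},
    {"x": -0.6, "y": 1, "z": 0, "rx": 0, "ry": 0, "rz": 0},
    {"x": -0.6, "y": 1, "z": 0, "rx": 0, "ry": 0, "rz": 0},
    {"x": -0.6, "y": 1, "z": 0, "rx": 0, "ry": 0, "rz": 0},
    {"x": -0.6, "y": 1, "z": 0, "rx": 0, "ry": 0, "rz": 0},
    {"x": -0.6, "y": 1, "z": 0, "rx": 0, "ry": 0, "rz": 0},
    {"x": -0.4, "y": 0.6, "z": 0, "rx": 0, "ry": 0, "rz": 0},
    {"x": -0.1, "y": 0.2, "z": 0, "rx": 0, "ry": 0, "rz": 0}
  ]
}}

```text
t: 33.3
eef_pos: [678.1, -80.3, 200.8]
tcp_rot: [3.141, -0.0, 2.486]
ft_force: [0.6, 0.6, -1.0]
opening: 0.282
grip_force: 30.0
```

Run:
```python
from h import *
go(675.5,-82,190,2.486);lean()
```

```text
t33.3 pos [678.1 -80.3 200.8] rot [ 3.141 -0.     2.486] F [ 0.6  0.6 -1. ] open 26.8 grip 30.0
turn first(0.1rad) [ 0. -0. -0.] then shift(25mm) [ 0.04 -0.12  0.43]
shank px 94 rows 233 256 lean(pos) [ 0.26  -0.015] lean(slope) [ 0.002 -0.04 ] plumb tip px [236.6 254.5] seen bottom [236. 256.]
```

Call:
{"op": "step_arm", "data": {
  "plan": [
    {"x": 0.08, "y": -0.12, "z": 0, "rx": 0, "ry": 0, "rz": 0},
    {"x": 0, "y": 0, "z": 0, "rx": 0, "ry": 0, "rz": 0},
    {"x": 0, "y": 0, "z": 0.2, "rx": 0, "ry": 0, "rz": 0},
    {"x": 0, "y": 0, "z": 0.2, "rx": 0, "ry": 0, "rz": 0},
    {"x": 0, "y": 0, "z": 0.2, "rx": 0, "ry": 0, "rz": 0},
    {"x": 0, "y": 0, "z": 0.2, "rx": 0, "ry": 0, "rz": 0},
    {"x": 0, "y": 0, "z": 0.1, "rx": 0, "ry": 0, "rz": 0},
    {"x": 0, "y": 0, "z": 0, "rx": 0, "ry": 0, "rz": 0},
    {"x": 0, "y": 0, "z": 0, "rx": 0, "ry": 0, "rz": 0},
    {"x": 0, "y": 0, "z": 0, "rx": 0, "ry": 0, "rz": 0}
  ]
}}

```text
t: 34.18
eef_pos: [672.5, -83.1, 179.8]
tcp_rot: [3.141, 0.0, 2.486]
ft_force: [-0.5, -0.2, -1.6]
opening: 0.281
grip_force: 30.0
```

Run:
```python
from h import *
go(675.5,-82,165,2.486)
c=cam('scene');p=proj(c,[675,-82,60]).astype(int);print(proj(c,[675.5,-82,60]));save(c,'s5.png',(p[0]-50,p[1]-45,p[0]+50,p[1]+30),6)
```

```text
t34.2 pos [672.5 -83.1 179.8] rot [3.141 0.    2.486] F [-0.5 -0.2 -1.6] open 26.7 grip 30.0
turn first(0.1rad) [ 0.  0. -0.] then shift(25mm) [-0.07  0.11  0.59]
[236.72393366 259.318157  ]
```

View pics/s5.png

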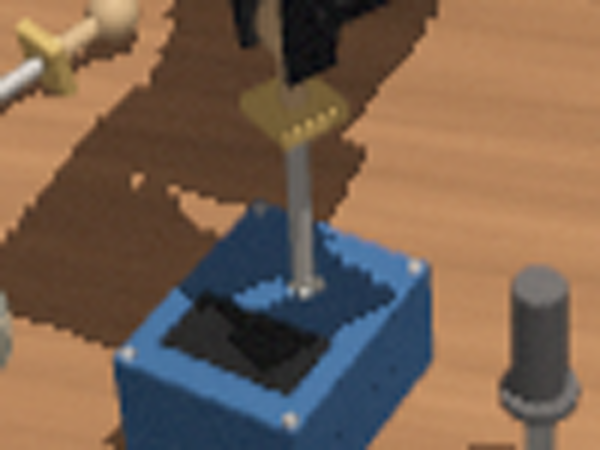

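The tip at (303,292) is in the recess, slightly toward the rear-left, with white button showing at its right and front. I correct by 3 mm and press gently.

Call:
{"op": "step_arm", "data": {
  "plan": [
    {"x": -0.06, "y": 0.11, "z": 0, "rx": 0, "ry": 0, "rz": 0},
    {"x": 0, "y": 0, "z": 0, "rx": 0, "ry": 0, "rz": 0},
    {"x": 0, "y": 0, "z": 0.1, "rx": 0, "ry": 0, "rz": 0},
    {"x": 0, "y": 0, "z": 0.1, "rx": 0, "ry": 0, "rz": 0},
    {"x": 0, "y": 0, "z": 0.1, "rx": 0, "ry": 0, "rz": 0},
    {"x": 0, "y": 0, "z": 0.05, "rx": 0, "ry": 0, "rz": 0},
    {"x": 0, "y": 0, "z": 0.05, "rx": 0, "ry": 0, "rz": 0},
    {"x": 0, "y": 0, "z": 0, "rx": 0, "ry": 0, "rz": 0},
    {"x": 0, "y": 0, "z": 0, "rx": 0, "ry": 0, "rz": 0},
    {"x": 0, "y": 0, "z": 0, "rx": 0, "ry": 0, "rz": 0}
  ]
}}

```text
t: 35.07
eef_pos: [675.3, -81.8, 169.9]
tcp_rot: [3.141, 0.0, 2.486]
ft_force: [0.2, 0.2, 1.6]
opening: 0.28
grip_force: 30.0
```

Call:
{"op": "step_arm", "data": {
  "plan": [
    {"x": 0, "y": 0, "z": 0.04, "rx": 0, "ry": 0, "rz": 0},
    {"x": 0, "y": 0, "z": 0.04, "rx": 0, "ry": 0, "rz": 0},
    {"x": 0, "y": 0, "z": 0, "rx": 0, "ry": 0, "rz": 0},
    {"x": 0, "y": 0, "z": 0, "rx": 0, "ry": 0, "rz": 0},
    {"x": 0, "y": 0, "z": 0, "rx": 0, "ry": 0, "rz": 0},
    {"x": 0, "y": 0, "z": 0, "rx": 0, "ry": 0, "rz": 0},
    {"x": 0, "y": 0, "z": 0, "rx": 0, "ry": 0, "rz": 0},
    {"x": 0, "y": 0, "z": 0, "rx": 0, "ry": 0, "rz": 0},
    {"x": 0, "y": 0, "z": 0, "rx": 0, "ry": 0, "rz": 0},
    {"x": 0, "y": 0, "z": 0, "rx": 0, "ry": 0, "rz": 0}
  ]
}}

```text
t: 35.9
eef_pos: [675.4, -81.8, 168.1]
tcp_rot: [3.141, 0.001, 2.486]
ft_force: [-0.6, -0.5, 4.6]
opening: 0.279
grip_force: 30.0
```

Call:
{"op": "step_arm", "data": {
  "plan": [
    {"x": 0, "y": 0, "z": 0.04, "rx": 0, "ry": 0, "rz": 0},
    {"x": 0, "y": 0, "z": 0, "rx": 0, "ry": 0, "rz": 0},
    {"x": 0, "y": 0, "z": 0, "rx": 0, "ry": 0, "rz": 0},
    {"x": 0, "y": 0, "z": 0, "rx": 0, "ry": 0, "rz": 0},
    {"x": 0, "y": 0, "z": 0, "rx": 0, "ry": 0, "rz": 0},
    {"x": 0, "y": 0, "z": 0, "rx": 0, "ry": 0, "rz": 0},
    {"x": 0, "y": 0, "z": 0, "rx": 0, "ry": 0, "rz": 0},
    {"x": 0, "y": 0, "z": 0, "rx": 0, "ry": 0, "rz": 0},
    {"x": 0, "y": 0, "z": 0, "rx": 0, "ry": 0, "rz": 0},
    {"x": 0, "y": 0, "z": 0, "rx": 0, "ry": 0, "rz": 0}
  ]
}}

```text
t: 36.73
eef_pos: [675.8, -82.0, 167.9]
tcp_rot: [3.14, 0.002, 2.486]
ft_force: [0.2, 0.5, 11.2]
opening: 0.278
grip_force: 30.0
```

Run:
```python
from h import *
F=[]
for i in range(6): F.append(state()['ft_force']);read_camera('top')
print(np.mean(F,0),np.std(F,0),state()['eef_pos'])
```

```text
[ 0.0259479   0.21558773 10.5226685 ] [0.3841109  0.39316515 0.35303229] [675.8247627  -81.96582035 167.93301432]
```

Call:
{"op": "step_arm", "data": {
  "plan": [
    {"x": 0, "y": 0, "z": -0.2, "rx": 0, "ry": 0, "rz": 0},
    {"x": 0, "y": 0, "z": -0.6, "rx": 0, "ry": 0, "rz": 0},
    {"x": 0, "y": 0, "z": -0.8, "rx": 0, "ry": 0, "rz": 0},
    {"x": 0, "y": 0, "z": -0.6, "rx": 0, "ry": 0, "rz": 0},
    {"x": 0, "y": 0, "z": -0.3, "rx": 0, "ry": 0, "rz": 0},
    {"x": 0.5, "y": 0.2, "z": 0, "rx": 0, "ry": 0, "rz": 0},
    {"x": 0.8, "y": 0.4, "z": 0, "rx": 0, "ry": 0, "rz": 0},
    {"x": 1, "y": 0.4, "z": 0, "rx": 0, "ry": 0, "rz": 0},
    {"x": 1, "y": 0.5, "z": 0, "rx": 0, "ry": 0, "rz": 0},
    {"x": 1, "y": 0.5, "z": 0, "rx": 0, "ry": 0, "rz": 0}
  ]
}}

```text
t: 37.87
eef_pos: [618.6, 24.9, 227.6]
tcp_rot: [-3.14, -0.002, 2.485]
ft_force: [0.8, -0.4, -2.0]
opening: 0.282
grip_force: 30.0
```

Call:
{"op": "step_arm", "data": {
  "plan": [
    {"x": 1, "y": 0.5, "z": 0, "rx": 0, "ry": 0, "rz": 0},
    {"x": 1, "y": 0.4, "z": 0, "rx": 0, "ry": 0, "rz": 0},
    {"x": 0.8, "y": 0.2, "z": 0, "rx": 0, "ry": 0, "rz": 0},
    {"x": 0.3, "y": 0, "z": 0, "rx": 0, "ry": 0, "rz": 0},
    {"x": 0, "y": 0, "z": 0, "rx": 0, "ry": 0, "rz": 0},
    {"x": 0, "y": 0, "z": 0, "rx": 0, "ry": 0, "rz": 0},
    {"x": 0, "y": 0, "z": 0, "rx": 0, "ry": 0, "rz": 0},
    {"x": 0, "y": 0, "z": 0, "rx": 0, "ry": 0, "rz": 0},
    {"x": 0, "y": 0, "z": 0, "rx": 0, "ry": 0, "rz": 0},
    {"x": 0, "y": 0, "z": 0, "rx": 0, "ry": 0, "rz": 0}
  ]
}}

```text
t: 38.7
eef_pos: [576.1, 91.9, 228.9]
tcp_rot: [-3.142, -0.0, 2.485]
ft_force: [0.4, -0.0, -0.9]
opening: 0.28
grip_force: 30.0
```

```bash
cat >> h.py <<'E'
def slots(c):
    """slot centres in the rack frame (own y) from the dark gaps in the plate, on the plate plane, at x=-30..-8"""
    hsv=cv2.cvtColor(c['image'],cv2.COLOR_RGB2HSV);ok=(hsv[...,1]<70)&(hsv[...,2]>85)|(cv2.inRange(hsv,(20,120,120),(35,255,255))>0)
    for y0 in(-108,-36,36,108):
        r=[]
        for x in range(-32,4,3):
            ys=np.arange(y0-16,y0+16.1,.5);g=[]
            for y in ys:
                u,v=proj(c,rk(x,y,158)).round().astype(int)
                if 0<=u<560 and 0<=v<420 and not ok[v,u]: g.append(y)
            if 8<len(g)*.5<24: r.append((np.mean(g),len(g)*.5))
        print('slot',y0,len(r),np.median(r,0).round(1) if r else None)
E
python3 - <<'E'
from h import *
slots(dict(np.load('top1.npz')))
c=cam('top');slots(c)
p=tgt(0);go(p[0],p[1],208,2.486);lean()
E
```

```text
slot -108 12 [-105.9   12.5]
slot -36 12 [-33.9  12.5]
slot 36 12 [38.2 13. ]
slot 108 5 [110.2  11.5]
slot -108 0 None
slot -36 0 None
slot 36 0 None
slot 108 12 [109.5  12. ]
t38.8 pos [576.  92. 229.] rot [-3.142 -0.     2.485] F [-0.4 -0.5 -1.1] open 26.6 grip 30.0
turn first(0.1rad) [-0.   -0.   -0.01] then shift(25mm) [0.03 3.36 0.84]
shank px 89 rows 208 231 lean(pos) [ 0.16  -0.015] lean(slope) [ 0.001 -0.03 ] plumb tip px [309.4 230. ] seen bottom [309. 231.]
```

Run:
```python
from h import *
print('scene');slots(cam('scene'));print('wrist');c=cam('wrist');slots(c);save(c,'w4.png',s=1.42)
```

```text
scene
slot -108 7 [-110.5   10. ]
slot -36 8 [-41.3  10. ]
slot 36 8 [29.1 11. ]
slot 108 9 [98.8 11. ]
wrist
slot -108 12 [-106.5   13.5]
slot -36 12 [-35.2  15. ]
slot 36 0 None
slot 108 0 None
```

View pics/w4.png

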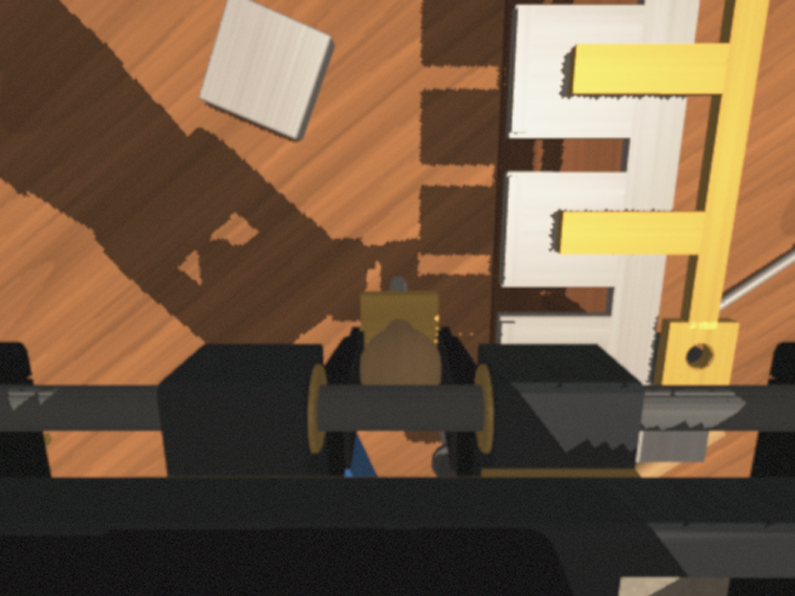

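The wrist view shows the slot mouths clear, slot 0 at (550,300) and slot 1 at (560,155), with the pusher's collar square to the tool. The slots lie +1 mm along y from my estimate.

Call:
{"op": "step_arm", "data": {
  "plan": [
    {"x": 0.07, "y": 0.3, "z": 0.3, "rx": 0, "ry": 0, "rz": 0},
    {"x": 0, "y": 0.5, "z": 0.3, "rx": 0, "ry": 0, "rz": 0},
    {"x": 0, "y": 0.5, "z": 0.2, "rx": 0, "ry": 0, "rz": 0},
    {"x": 0, "y": 0.5, "z": 0, "rx": 0, "ry": 0, "rz": 0},
    {"x": 0, "y": 0.5, "z": 0, "rx": 0, "ry": 0, "rz": 0},
    {"x": 0, "y": 0.5, "z": 0, "rx": 0, "ry": 0, "rz": 0},
    {"x": 0, "y": 0.4, "z": 0, "rx": 0, "ry": 0, "rz": 0},
    {"x": 0, "y": 0.16, "z": 0, "rx": 0, "ry": 0, "rz": 0},
    {"x": 0, "y": 0, "z": 0, "rx": 0, "ry": 0, "rz": 0},
    {"x": 0, "y": 0, "z": 0, "rx": 0, "ry": 0, "rz": 0}
  ]
}}

```text
t: 39.73
eef_pos: [625.5, 160.2, 209.0]
tcp_rot: [-3.141, -0.0, 2.486]
ft_force: [0.2, 0.2, -1.5]
opening: 0.278
grip_force: 30.0
```

```bash
sed -i 's/549.,235./548.2,235.6/' h.py
python3 - <<'E'
from h import *
p=tgt(0);go(p[0],p[1],190,2.486);lean()
E
```

```text
t39.7 pos [625.5 160.2 209. ] rot [-3.141 -0.     2.486] F [ 0.2  0.2 -1.5] open 26.4 grip 30.0
turn first(0.1rad) [-0. -0.  0.] then shift(25mm) [-0.03 -0.02  0.76]
shank px 497 rows 225 247 lean(pos) [2.471 0.05 ] lean(slope) [0.   0.09] plumb tip px [332.9 251.7] seen bottom [336.2 247. ]
```

Call:
{"op": "step_arm", "data": {
  "plan": [
    {"x": 0, "y": 0, "z": 0.2, "rx": 0, "ry": 0, "rz": 0},
    {"x": 0, "y": 0, "z": 0.2, "rx": 0, "ry": 0, "rz": 0},
    {"x": 0, "y": 0, "z": 0.2, "rx": 0, "ry": 0, "rz": 0},
    {"x": 0, "y": 0, "z": 0.1, "rx": 0, "ry": 0, "rz": 0},
    {"x": 0, "y": 0, "z": 0.04, "rx": 0, "ry": 0, "rz": 0},
    {"x": 0, "y": 0, "z": 0, "rx": 0, "ry": 0, "rz": 0},
    {"x": 0, "y": 0, "z": 0, "rx": 0, "ry": 0, "rz": 0},
    {"x": 0, "y": 0, "z": 0, "rx": 0, "ry": 0, "rz": 0},
    {"x": 0, "y": 0, "z": 0, "rx": 0, "ry": 0, "rz": 0},
    {"x": 0, "y": 0, "z": 0, "rx": 0, "ry": 0, "rz": 0}
  ]
}}

```text
t: 40.62
eef_pos: [625.6, 160.2, 190.7]
tcp_rot: [3.141, -0.0, 2.486]
ft_force: [0.2, -0.3, -0.8]
opening: 0.279
grip_force: 30.0
```

Call:
{"op": "step_arm", "data": {
  "plan": [
    {"x": 0, "y": 0, "z": 0.05, "rx": 0, "ry": 0, "rz": 0},
    {"x": 0, "y": 0, "z": 0, "rx": 0, "ry": 0, "rz": 0},
    {"x": 0, "y": 0, "z": 0, "rx": 0, "ry": 0, "rz": 0},
    {"x": 0, "y": 0, "z": 0, "rx": 0, "ry": 0, "rz": 0},
    {"x": 0, "y": 0, "z": 0, "rx": 0, "ry": 0, "rz": 0},
    {"x": 0, "y": 0, "z": 0, "rx": 0, "ry": 0, "rz": 0},
    {"x": 0, "y": 0, "z": 0, "rx": 0, "ry": 0, "rz": 0},
    {"x": 0, "y": 0, "z": 0, "rx": 0, "ry": 0, "rz": 0},
    {"x": 0, "y": 0, "z": 0, "rx": 0, "ry": 0, "rz": 0},
    {"x": 0, "y": 0, "z": 0, "rx": 0, "ry": 0, "rz": 0}
  ]
}}

```text
t: 41.45
eef_pos: [626.1, 159.8, 190.3]
tcp_rot: [3.141, 0.002, 2.486]
ft_force: [-0.3, -2.5, 6.4]
opening: 0.278
grip_force: 30.0
```

Call:
{"op": "step_arm", "data": {
  "plan": [
    {"x": 0, "y": 0, "z": 0, "rx": 0, "ry": 0, "rz": 0},
    {"x": 0, "y": 0, "z": 0, "rx": 0, "ry": 0, "rz": 0},
    {"x": 0, "y": 0, "z": 0, "rx": 0, "ry": 0, "rz": 0},
    {"x": 0, "y": 0, "z": 0, "rx": 0, "ry": 0, "rz": 0},
    {"x": 0, "y": 0, "z": 0, "rx": 0, "ry": 0, "rz": 0},
    {"x": 0, "y": 0, "z": 0, "rx": 0, "ry": 0, "rz": 0},
    {"x": 0, "y": 0, "z": 0, "rx": 0, "ry": 0, "rz": 0},
    {"x": 0, "y": 0, "z": 0, "rx": 0, "ry": 0, "rz": 0},
    {"x": 0, "y": 0, "z": 0, "rx": 0, "ry": 0, "rz": 0},
    {"x": 0, "y": 0, "z": 0, "rx": 0, "ry": 0, "rz": 0}
  ],
  "jaw": 0.42
}}

```text
t: 42.28
eef_pos: [625.6, 160.1, 189.4]
tcp_rot: [3.142, -0.0, 2.486]
ft_force: [-0.3, -2.9, 3.9]
opening: 0.295
grip_force: 2.5
```

Call:
{"op": "step_arm", "data": {
  "plan": [
    {"x": 0, "y": 0, "z": 0, "rx": 0, "ry": 0, "rz": 0},
    {"x": 0, "y": 0, "z": 0, "rx": 0, "ry": 0, "rz": 0},
    {"x": 0, "y": 0, "z": 0, "rx": 0, "ry": 0, "rz": 0},
    {"x": 0, "y": 0, "z": 0, "rx": 0, "ry": 0, "rz": 0},
    {"x": 0, "y": 0, "z": 0, "rx": 0, "ry": 0, "rz": 0},
    {"x": 0, "y": 0, "z": -0.3, "rx": 0, "ry": 0, "rz": 0},
    {"x": 0, "y": 0, "z": -0.5, "rx": 0, "ry": 0, "rz": 0},
    {"x": 0, "y": 0, "z": -1, "rx": 0, "ry": 0, "rz": 0},
    {"x": 0, "y": 0, "z": -1, "rx": 0, "ry": 0, "rz": 0},
    {"x": 0, "y": 0, "z": -1, "rx": 0, "ry": 0, "rz": 0}
  ],
  "jaw": 0
}}

```text
t: 43.12
eef_pos: [625.5, 160.1, 286.0]
tcp_rot: [3.141, -0.0, 2.486]
ft_force: [-0.2, 0.4, 0.1]
opening: 0.498
grip_force: 0.0
```

Call:
{"op": "step_arm", "data": {
  "plan": [
    {"x": -0.5, "y": -1, "z": 0, "rx": 0, "ry": 0, "rz": 0},
    {"x": -0.5, "y": -1, "z": 0, "rx": 0, "ry": 0, "rz": 0},
    {"x": -0.5, "y": -1, "z": 0, "rx": 0, "ry": 0, "rz": 0},
    {"x": -0.5, "y": -1, "z": 0, "rx": 0, "ry": 0, "rz": 0},
    {"x": -0.5, "y": -1, "z": 0, "rx": 0, "ry": 0, "rz": 0},
    {"x": -0.5, "y": -1, "z": 0, "rx": 0, "ry": 0, "rz": 0},
    {"x": -0.5, "y": -1, "z": 0, "rx": 0, "ry": 0, "rz": 0},
    {"x": -0.5, "y": -1, "z": 0, "rx": 0, "ry": 0, "rz": 0},
    {"x": -0.5, "y": -1, "z": 0, "rx": 0, "ry": 0, "rz": 0},
    {"x": 0, "y": 0, "z": 0, "rx": 0, "ry": 0, "rz": 0}
  ]
}}

```text
t: 43.95
eef_pos: [576.9, -90.6, 285.0]
tcp_rot: [-3.141, 0.001, 2.483]
ft_force: [-0.3, -0.7, 0.7]
opening: 0.5
grip_force: 0.0
```

```bash
cat >> h.py <<'E'
def hung(c):
    """ball tops in the rack region: pale-wood blobs at z>190, given in the rack frame"""
    P=pts(c);d=P-RO;X=np.cos(RY)*d[...,0]+np.sin(RY)*d[...,1];Y=-np.sin(RY)*d[...,0]+np.cos(RY)*d[...,1]
    m=((P[...,2]>185)&(P[...,2]<240)&(abs(X+13)<35)&(abs(Y)<160)).astype(np.uint8)
    n,l,st,ce=cv2.connectedComponentsWithStats(m)
    for i in range(1,n):
        if st[i,4]>15:
            q=ray(c,*ce[i],206);e=q-RO;print('hung rack xy',round(np.cos(RY)*e[0]+np.sin(RY)*e[1],1),round(-np.sin(RY)*e[0]+np.cos(RY)*e[1],1),'top z',np.percentile(P[l==i][:,2],95).round(1),'n',st[i,4])
E
python3 - <<'E'
from h import *
c=cam('top');hung(c)
for ce,a,p in balls(c):
    t=shank(c,*ce);print('collar',p.round(1),'tip', ray(c,*t,6).round(1) if t else None)
go(472.3,-250.9,100,2.583)
E
```

```text
hung rack xy -11.2 -106.6 top z 222.1 n 115
collar [ 510.4 -383.3   18. ] tip [ 577.1 -446.4    6. ]
t44.0 pos [577.3 -88.8 284.9] rot [3.141 0.    2.483] F [0.7 0.6 0.8] open 47.8 grip 0.0
turn first(0.1rad) [ 0.  0. -1.] then shift(25mm) [ 0.12 -7.72  7.4 ]
```

Call:
{"op": "step_arm", "data": {
  "plan": [
    {"x": -0.5, "y": -0.8, "z": 0, "rx": 0, "ry": 0, "rz": 0},
    {"x": -0.7, "y": -1, "z": 0, "rx": 0, "ry": 0, "rz": 0},
    {"x": -0.7, "y": -1, "z": 0, "rx": 0, "ry": 0, "rz": 0},
    {"x": -0.7, "y": -1, "z": 0, "rx": 0, "ry": 0, "rz": 0},
    {"x": -0.7, "y": -1, "z": 0, "rx": 0, "ry": 0, "rz": 0},
    {"x": -0.7, "y": -1, "z": 0, "rx": 0, "ry": 0, "rz": 0},
    {"x": -0.7, "y": -1, "z": 0, "rx": 0, "ry": 0, "rz": 0},
    {"x": -0.3, "y": -0.5, "z": 0, "rx": 0, "ry": 0, "rz": 0},
    {"x": 0, "y": 0, "z": 0, "rx": 0, "ry": 0, "rz": 0},
    {"x": 0, "y": 0, "z": 0, "rx": 0, "ry": 0, "rz": 0}
  ]
}}

```text
t: 44.83
eef_pos: [565.5, -307.1, 284.3]
tcp_rot: [3.141, -0.001, 2.485]
ft_force: [0.1, -0.1, -0.1]
opening: 0.499
grip_force: 0.0
```

```bash
cat >> h.py <<'E'
def wfind(c):
    """pushers in the wrist picture: collar blob (brass) and, either side of it, ball and tip along the pusher's line, by height above the bench"""
    P=pts(c);hsv=cv2.cvtColor(c['image'],cv2.COLOR_RGB2HSV)
    m=((P[...,2]>9)&(P[...,2]<55)&(c['depth']>0)).astype(np.uint8);m[225:]=0
    n,l,st,ce=cv2.connectedComponentsWithStats(m)
    for i in range(1,n):
        if 150<st[i,4]<3000:
            q=P[l==i];yy,xx=np.nonzero(l==i);b=q[:,2]>28
            print('blob px',(ce[i]*1.42).round(),st[i,4],'centre',q.mean(0).round(),'zmax',q[:,2].max().round(),'high px',(np.array([xx[b].mean(),yy[b].mean()])*1.42).round() if b.any() else None,'ball',ray(c,xx[b].mean(),yy[b].mean(),31).round(1) if b.any() else None)
E
python3 - <<'E'
from h import *
wfind(dict(np.load('w2.npz')));print('now')
c=cam('wrist');np.savez('w5.npz',**c);wfind(c)
for n,b,t in(('B',[472.3,-250.9,22],[588.9,-323.8,6]),): print(proj(c,b)*1.42,proj(c,t)*1.42)
hsv=cv2.cvtColor(c['image'],cv2.COLOR_RGB2HSV);y=cv2.inRange(hsv,(20,130,60),(35,255,255));n,l,st,ce=cv2.connectedComponentsWithStats(y)
for i in range(1,n):
    if st[i,4]>60: print('brass',ce[i]*1.42,st[i,4],ray(c,*ce[i],18))
go(472.3,-250.9,100,2.583)
E
```

```text
blob px [448.  79.] 1517 centre [ 478. -193.   23.] zmax 37.0 high px [458.  44.] ball [ 460.6 -170.7   31. ]
blob px [393. 170.] 1337 centre [ 509. -275.   24.] zmax 37.0 high px [390. 138.] ball [ 485.1 -259.9   31. ]
blob px [651. 212.] 1820 centre [ 674. -116.   33.] zmax 55.0 high px [656. 212.] ball [ 677.6 -111.7   31. ]
blob px [701. 191.] 250 centre [678. -80.  50.] zmax 55.0 high px [701. 191.] ball [685.5 -71.2  31. ]
blob px [300. 238.] 1193 centre [ 504. -378.   24.] zmax 36.0 high px [300. 216.] ball [ 488.4 -363.1   31. ]
blob px [537. 304.] 747 centre [ 681. -242.   37.] zmax 55.0 high px [542. 307.] ball [ 688.7 -239.8   31. ]
now
blob px [389. 170.] 1400 centre [ 508. -274.   24.] zmax 38.0 high px [385. 138.] ball [ 485.  -259.8   31. ]
blob px [655. 214.] 1969 centre [ 675. -116.   33.] zmax 55.0 high px [661. 215.] ball [ 678.4 -111.7   31. ]
blob px [707. 192.] 266 centre [678. -80.  50.] zmax 55.0 high px [707. 192.] ball [685.5 -70.9  31. ]
blob px [294. 239.] 1234 centre [ 503. -377.   25.] zmax 37.0 high px [293. 219.] ball [ 488.7 -363.4   31. ]
blob px [537. 306.] 654 centre [ 679. -241.   35.] zmax 55.0 high px [542. 309.] ball [ 686.  -238.9   31. ]
[384.58595466 119.50651117] [400.58870316 275.72610147]
t44.9 pos [ 565.7 -306.4  284.4] rot [ 3.141 -0.     2.486] F [ 0.  -0.2  0. ] open 47.8 grip 0.0
turn first(0.1rad) [ 0.01 -0.   -0.97] then shift(25mm) [ 4.34 -0.1   7.38]
```

Call:
{"op": "step_arm", "data": {
  "plan": [
    {"x": 0, "y": 0, "z": 0, "rx": 0, "ry": 0, "rz": -0.5},
    {"x": 0, "y": 0, "z": 0, "rx": 0, "ry": 0, "rz": -0.47},
    {"x": 1, "y": -0.1, "z": 0.7, "rx": 0, "ry": 0, "rz": 0},
    {"x": 1, "y": 0, "z": 1, "rx": 0, "ry": 0, "rz": 0},
    {"x": 1, "y": 0, "z": 1, "rx": 0, "ry": 0, "rz": 0},
    {"x": 1, "y": 0, "z": 1, "rx": 0, "ry": 0, "rz": 0},
    {"x": 0.3, "y": 0, "z": 1, "rx": 0, "ry": 0, "rz": 0},
    {"x": 0, "y": 0, "z": 1, "rx": 0, "ry": 0, "rz": 0},
    {"x": 0, "y": 0, "z": 1, "rx": 0, "ry": 0, "rz": 0},
    {"x": 0, "y": 0, "z": 0.7, "rx": 0, "ry": 0, "rz": 0}
  ]
}}

```text
t: 45.72
eef_pos: [472.8, -250.7, 98.2]
tcp_rot: [3.141, -0.001, 2.585]
ft_force: [0.5, -0.1, -0.4]
opening: 0.499
grip_force: 0.0
```

Run:
```python
from h import *
go(472.3,-250.9,4,2.583)
```

```text
t45.7 pos [ 472.8 -250.7   98.2] rot [ 3.141e+00 -1.000e-03  2.585e+00] F [ 0.5 -0.1 -0.4] open 47.4 grip 0.0
turn first(0.1rad) [ 0.   -0.01  0.02] then shift(25mm) [ 0.01 -0.02  3.77]
```

Call:
{"op": "step_arm", "data": {
  "plan": [
    {"x": 0, "y": 0, "z": 0.8, "rx": 0, "ry": 0, "rz": 0},
    {"x": 0, "y": 0, "z": 0.8, "rx": 0, "ry": 0, "rz": 0},
    {"x": 0, "y": 0, "z": 0.8, "rx": 0, "ry": 0, "rz": 0},
    {"x": 0, "y": 0, "z": 0.7, "rx": 0, "ry": 0, "rz": 0},
    {"x": 0, "y": 0, "z": 0.4, "rx": 0, "ry": 0, "rz": 0},
    {"x": 0, "y": 0, "z": 0.2, "rx": 0, "ry": 0, "rz": 0},
    {"x": 0, "y": 0, "z": 0, "rx": 0, "ry": 0, "rz": 0},
    {"x": 0, "y": 0, "z": 0, "rx": 0, "ry": 0, "rz": 0},
    {"x": 0, "y": 0, "z": 0, "rx": 0, "ry": 0, "rz": 0},
    {"x": 0, "y": 0, "z": 0, "rx": 0, "ry": 0, "rz": 0}
  ]
}}

```text
t: 46.55
eef_pos: [473.3, -253.0, 7.8]
tcp_rot: [3.142, 0.001, 2.583]
ft_force: [0.1, 0.2, -0.3]
opening: 0.5
grip_force: 0.0
```

Call:
{"op": "step_arm", "data": {
  "plan": [
    {"x": 0, "y": 0, "z": 0, "rx": 0, "ry": 0, "rz": 0},
    {"x": 0, "y": 0, "z": 0, "rx": 0, "ry": 0, "rz": 0},
    {"x": 0, "y": 0, "z": 0, "rx": 0, "ry": 0, "rz": 0},
    {"x": 0, "y": 0, "z": 0, "rx": 0, "ry": 0, "rz": 0},
    {"x": 0, "y": 0, "z": 0, "rx": 0, "ry": 0, "rz": 0},
    {"x": 0, "y": 0, "z": 0, "rx": 0, "ry": 0, "rz": 0},
    {"x": 0, "y": 0, "z": 0, "rx": 0, "ry": 0, "rz": 0},
    {"x": 0, "y": 0, "z": 0, "rx": 0, "ry": 0, "rz": 0},
    {"x": 0, "y": 0, "z": 0, "rx": 0, "ry": 0, "rz": 0},
    {"x": 0, "y": 0, "z": 0, "rx": 0, "ry": 0, "rz": 0}
  ],
  "jaw": 1
}}

```text
t: 47.38
eef_pos: [472.9, -252.8, 6.9]
tcp_rot: [3.142, 0.0, 2.583]
ft_force: [0.1, -0.3, 0.3]
opening: 0.278
grip_force: 30.0
```

Call:
{"op": "step_arm", "data": {
  "plan": [
    {"x": 0, "y": 0, "z": -0.2, "rx": 0, "ry": 0, "rz": 0},
    {"x": 0, "y": 0, "z": -0.5, "rx": 0, "ry": 0, "rz": 0},
    {"x": 0, "y": 0, "z": -0.8, "rx": 0, "ry": 0, "rz": 0},
    {"x": 0, "y": 0, "z": -0.9, "rx": 0, "ry": 0, "rz": 0},
    {"x": 0, "y": 0, "z": -0.9, "rx": 0, "ry": 0, "rz": 0},
    {"x": 0, "y": 0, "z": -0.9, "rx": 0, "ry": 0, "rz": 0},
    {"x": 0, "y": 0, "z": -0.8, "rx": 0, "ry": 0, "rz": 0},
    {"x": 0, "y": 0, "z": -0.5, "rx": 0, "ry": 0, "rz": 0},
    {"x": 0, "y": 0, "z": -0.2, "rx": 0, "ry": 0, "rz": 0},
    {"x": 0, "y": 0, "z": 0, "rx": 0, "ry": 0, "rz": 0}
  ]
}}

```text
t: 48.22
eef_pos: [473.1, -253.0, 150.4]
tcp_rot: [3.142, 0.002, 2.583]
ft_force: [0.1, -0.2, -2.2]
opening: 0.279
grip_force: 30.0
```

Call:
{"op": "step_arm", "data": {
  "plan": [
    {"x": 0, "y": 0, "z": 0, "rx": 0, "ry": 0, "rz": 0},
    {"x": 0, "y": 0, "z": 0, "rx": 0, "ry": 0, "rz": 0},
    {"x": 0, "y": 0, "z": 0, "rx": 0, "ry": 0, "rz": 0},
    {"x": 0, "y": 0, "z": 0, "rx": 0, "ry": 0, "rz": 0},
    {"x": 0, "y": 0, "z": 0, "rx": 0, "ry": 0, "rz": 0},
    {"x": 0, "y": 0, "z": 0, "rx": 0, "ry": 0, "rz": 0},
    {"x": 0, "y": 0, "z": 0, "rx": 0, "ry": 0, "rz": 0},
    {"x": 0, "y": 0, "z": 0, "rx": 0, "ry": 0, "rz": 0},
    {"x": 0, "y": 0, "z": 0, "rx": 0, "ry": 0, "rz": 0},
    {"x": 0, "y": 0, "z": 0, "rx": 0, "ry": 0, "rz": 0}
  ],
  "jaw": 0.43
}}

```text
t: 49.05
eef_pos: [473.0, -252.8, 149.4]
tcp_rot: [3.141, 0.0, 2.583]
ft_force: [-0.2, 0.4, -2.0]
opening: 0.285
grip_force: 9.5
```

Call:
{"op": "step_arm", "data": {
  "plan": [
    {"x": 0, "y": 0, "z": 0, "rx": 0, "ry": 0, "rz": 0},
    {"x": 0, "y": 0, "z": 0, "rx": 0, "ry": 0, "rz": 0},
    {"x": 0, "y": 0, "z": 0, "rx": 0, "ry": 0, "rz": 0},
    {"x": -0.2, "y": 0, "z": 0, "rx": 0, "ry": 0, "rz": 0},
    {"x": -0.2, "y": 0, "z": 0, "rx": 0, "ry": 0, "rz": 0},
    {"x": 0, "y": 0, "z": 0, "rx": 0, "ry": 0, "rz": 0},
    {"x": 0, "y": 0, "z": 0, "rx": 0, "ry": 0, "rz": 0},
    {"x": 0, "y": 0, "z": 0, "rx": 0, "ry": 0, "rz": 0},
    {"x": 0, "y": 0, "z": 0, "rx": 0, "ry": 0, "rz": 0},
    {"x": 0, "y": 0, "z": 0, "rx": 0, "ry": 0, "rz": 0}
  ],
  "jaw": 0.4218
}}

```text
t: 49.88
eef_pos: [481.3, -258.1, 149.3]
tcp_rot: [3.141, -0.0, 2.583]
ft_force: [-0.4, 0.5, -0.4]
opening: 0.286
grip_force: 3.4
```

Run:
```python
from h import *
lean();p=rk(-95,-36);go(p[0],p[1],235,2.486)
```

```text
shank px 68 rows 196 216 lean(pos) [0.182 0.085] lean(slope) [0.001 0.055] plumb tip px [200.9 215.8] seen bottom [203.5 216. ]
t49.9 pos [ 481.3 -258.1  149.3] rot [ 3.142 -0.     2.583] F [-0.3  0.2 -1. ] open 27.6 grip 3.4
turn first(0.1rad) [ 0.   -0.    0.97] then shift(25mm) [ 8.48 13.48 -3.43]
```

Call:
{"op": "step_arm", "data": {
  "plan": [
    {"x": 0.1, "y": 0, "z": 0, "rx": 0, "ry": 0, "rz": 0},
    {"x": 0.1, "y": 0, "z": 0, "rx": 0, "ry": 0, "rz": 0},
    {"x": 0, "y": 0, "z": 0, "rx": 0, "ry": 0, "rz": 0},
    {"x": 0, "y": 0, "z": 0, "rx": 0, "ry": 0, "rz": 0},
    {"x": 0, "y": 0, "z": 0, "rx": 0, "ry": 0, "rz": 0},
    {"x": 0, "y": 0, "z": 0, "rx": 0, "ry": 0, "rz": 0},
    {"x": 0, "y": 0, "z": 0, "rx": 0, "ry": 0, "rz": 0},
    {"x": 0, "y": 0, "z": 0, "rx": 0, "ry": 0, "rz": 0},
    {"x": 0, "y": 0, "z": 0, "rx": 0, "ry": 0, "rz": 0},
    {"x": 0, "y": 0, "z": 0, "rx": 0, "ry": 0, "rz": 0}
  ],
  "jaw": 0.4212
}}

```text
t: 50.77
eef_pos: [477.2, -255.5, 149.3]
tcp_rot: [3.141, -0.0, 2.583]
ft_force: [-0.0, 0.1, -1.3]
opening: 0.289
grip_force: 3.1
```

Run:
```python
from h import *
lean();p=rk(-95,-36);go(p[0],p[1],235,2.486)
```

```text
shank px 68 rows 195 216 lean(pos) [0.181 0.06 ] lean(slope) [0.    0.035] plumb tip px [202.1 215.1] seen bottom [204.5 216. ]
t50.8 pos [ 477.2 -255.5  149.3] rot [ 3.141 -0.     2.583] F [-0.1  0.2 -1. ] open 27.2 grip 3.1
turn first(0.1rad) [ 0.   -0.    0.97] then shift(25mm) [ 8.28 13.5  -3.43]
```

Call:
{"op": "step_arm", "data": {
  "plan": [
    {"x": 0.14, "y": 0, "z": 0, "rx": 0, "ry": 0, "rz": 0},
    {"x": 0.06, "y": 0, "z": 0, "rx": 0, "ry": 0, "rz": 0},
    {"x": 0, "y": 0, "z": 0, "rx": 0, "ry": 0, "rz": 0},
    {"x": 0, "y": 0, "z": 0, "rx": 0, "ry": 0, "rz": 0},
    {"x": 0, "y": 0, "z": 0, "rx": 0, "ry": 0, "rz": 0},
    {"x": 0, "y": 0, "z": 0, "rx": 0, "ry": 0, "rz": 0},
    {"x": 0, "y": 0, "z": 0, "rx": 0, "ry": 0, "rz": 0},
    {"x": 0, "y": 0, "z": 0, "rx": 0, "ry": 0, "rz": 0},
    {"x": 0, "y": 0, "z": 0, "rx": 0, "ry": 0, "rz": 0},
    {"x": 0, "y": 0, "z": 0, "rx": 0, "ry": 0, "rz": 0}
  ],
  "jaw": 0.4206
}}

```text
t: 51.65
eef_pos: [472.9, -252.8, 149.3]
tcp_rot: [3.141, 0.0, 2.583]
ft_force: [-0.3, -0.0, -0.3]
opening: 0.288
grip_force: 2.8
```

Call:
{"op": "step_arm", "data": {
  "plan": [
    {"x": 0, "y": 0, "z": 0, "rx": 0, "ry": 0, "rz": 0},
    {"x": 0, "y": 0, "z": 0, "rx": 0, "ry": 0, "rz": 0},
    {"x": 0, "y": 0, "z": 0, "rx": 0, "ry": 0, "rz": 0},
    {"x": 0, "y": 0, "z": 0, "rx": 0, "ry": 0, "rz": 0},
    {"x": 0, "y": 0, "z": -0.4, "rx": 0, "ry": 0, "rz": 0},
    {"x": 0, "y": 0, "z": -0.8, "rx": 0, "ry": 0, "rz": 0.2},
    {"x": 0, "y": 0, "z": -0.8, "rx": 0, "ry": 0, "rz": 0.3},
    {"x": 0, "y": 0, "z": -0.8, "rx": 0, "ry": 0, "rz": 0.3},
    {"x": 0, "y": 0, "z": -0.6, "rx": 0, "ry": 0, "rz": 0.17},
    {"x": 0, "y": 0, "z": 0, "rx": 0, "ry": 0, "rz": 0}
  ],
  "jaw": 1
}}

```text
t: 52.48
eef_pos: [473.8, -253.4, 237.8]
tcp_rot: [3.141, 0.005, 2.485]
ft_force: [0.6, -0.6, -0.9]
opening: 0.28
grip_force: 30.0
```

Run:
```python
from h import *
lean();p=rk(-95,-36);go(p[0],p[1],235,2.486)
```

```text
shank px 74 rows 169 192 lean(pos) [0.191 0.085] lean(slope) [0.002 0.065] plumb tip px [199.6 191.2] seen bottom [203. 192.]
t52.5 pos [ 473.3 -253.1  235.9] rot [3.141e+00 3.000e-03 2.486e+00] F [ 0.1 -0.9 -1.3] open 26.8 grip 30.0
turn first(0.1rad) [0.   0.03 0.  ] then shift(25mm) [ 8.1  13.52  0.04]
```

Call:
{"op": "step_arm", "data": {
  "plan": [
    {"x": 0.2, "y": 0.4, "z": 0, "rx": 0, "ry": 0, "rz": 0},
    {"x": 0.5, "y": 0.7, "z": 0, "rx": 0, "ry": 0, "rz": 0},
    {"x": 0.6, "y": 1, "z": 0, "rx": 0, "ry": 0, "rz": 0},
    {"x": 0.6, "y": 1, "z": 0, "rx": 0, "ry": 0, "rz": 0},
    {"x": 0.6, "y": 1, "z": 0, "rx": 0, "ry": 0, "rz": 0},
    {"x": 0.6, "y": 1, "z": 0, "rx": 0, "ry": 0, "rz": 0},
    {"x": 0.6, "y": 1, "z": 0, "rx": 0, "ry": 0, "rz": 0},
    {"x": 0.6, "y": 1, "z": 0, "rx": 0, "ry": 0, "rz": 0},
    {"x": 0.6, "y": 1, "z": 0, "rx": 0, "ry": 0, "rz": 0},
    {"x": 0.6, "y": 1, "z": 0, "rx": 0, "ry": 0, "rz": 0}
  ]
}}

```text
t: 53.37
eef_pos: [501.9, 13.5, 233.2]
tcp_rot: [-3.141, -0.002, 2.487]
ft_force: [0.9, 0.1, -1.3]
opening: 0.281
grip_force: 30.0
```

Call:
{"op": "step_arm", "data": {
  "plan": [
    {"x": 0.6, "y": 1, "z": 0, "rx": 0, "ry": 0, "rz": 0},
    {"x": 0.6, "y": 1, "z": 0, "rx": 0, "ry": 0, "rz": 0},
    {"x": 0.6, "y": 1, "z": 0, "rx": 0, "ry": 0, "rz": 0},
    {"x": 0.5, "y": 0.8, "z": 0, "rx": 0, "ry": 0, "rz": 0},
    {"x": 0.3, "y": 0.5, "z": 0, "rx": 0, "ry": 0, "rz": 0},
    {"x": 0, "y": 0.1, "z": 0, "rx": 0, "ry": 0, "rz": 0},
    {"x": 0, "y": 0, "z": 0, "rx": 0, "ry": 0, "rz": 0},
    {"x": 0, "y": 0, "z": 0, "rx": 0, "ry": 0, "rz": 0},
    {"x": 0, "y": 0, "z": 0, "rx": 0, "ry": 0, "rz": 0},
    {"x": 0, "y": 0, "z": 0, "rx": 0, "ry": 0, "rz": 0}
  ]
}}

```text
t: 54.2
eef_pos: [518.1, 137.3, 234.3]
tcp_rot: [-3.141, -0.0, 2.485]
ft_force: [-0.8, 0.6, -1.7]
opening: 0.279
grip_force: 30.0
```

Run:
```python
from h import *
lean();p=tgt(1);go(p[0],p[1],208,2.486)
```

```text
shank px 66 rows 195 218 lean(pos) [0.404 0.09 ] lean(slope) [ 0.002 -0.01 ] plumb tip px [328.8 217.4] seen bottom [331.5 218. ]
t54.2 pos [518.2 137.4 234.3] rot [-3.142 -0.     2.485] F [-0.4  0.  -1.6] open 27.1 grip 30.0
turn first(0.1rad) [-0.   -0.   -0.01] then shift(25mm) [0.   3.33 1.05]
```

Run:
```python
from h import *
s=state();e=s['eef_pos'];T=Ro.from_euler('xyz',s['tcp_rot']);tx,ty,tz=T.as_matrix().T;b=e-16*tz
c=cam('wrist');hsv=cv2.cvtColor(c['image'],cv2.COLOR_RGB2HSV)
u0,v0=proj(c,b+44*tz).astype(int)
sub=hsv[v0-45:v0+25,u0-45:u0+45];y=cv2.inRange(sub,(17,110,50),(35,255,255));n,l,st,ce=cv2.connectedComponentsWithStats(y);i=1+st[1:,4].argmax();print('brass',st[i][:5]+[u0-45,v0-45,0,0,0],ce[i]+[u0-45,v0-45])
for o in(0,3,6):
    q=[proj(c,b+o*tx+40*tz+dx*tx+dy*ty) for dx in(16,) for dy in(-16,16)];print('off',o,'far collar edge px',np.round(q,1).tolist(),'tip',[proj(c,b+o*tx+140*tz+140*a*tx).round(1).tolist() for a in(0,.03,.06)])
g=((sub[...,1]<70)&(sub[...,2]>55)).astype(np.uint8);n,l,st,ce=cv2.connectedComponentsWithStats(g)
for i in range(1,n):
    if st[i,4]>8: print('grey',st[i]+[u0-45,v0-45,0,0,0])
```

```text
brass [ 255  196   56   45 1768] [282.66515837 212.78223982]
off 0 far collar edge px [[253.3, 209.1], [308.5, 209.0]] tip [[281.2, 198.3], [281.2, 193.6], [281.2, 188.9]]
off 3 far collar edge px [[253.2, 204.0], [308.6, 204.0]] tip [[281.2, 195.0], [281.2, 190.2], [281.2, 185.5]]
off 6 far collar edge px [[253.1, 199.0], [308.7, 199.0]] tip [[281.2, 191.6], [281.2, 186.8], [281.2, 182.0]]
grey [277 188  12   7  83]
```

Compared with pusher A, B is plumb but sits about 6 mm toward the tool's +x in the pads. I offset the hang position by that amount.

Call:
{"op": "step_arm", "data": {
  "plan": [
    {"x": -0.24, "y": 0.3, "z": 0.3, "rx": 0, "ry": 0, "rz": 0},
    {"x": 0, "y": 0.5, "z": 0.3, "rx": 0, "ry": 0, "rz": 0},
    {"x": 0, "y": 0.5, "z": 0.25, "rx": 0, "ry": 0, "rz": 0},
    {"x": 0, "y": 0.5, "z": 0, "rx": 0, "ry": 0, "rz": 0},
    {"x": 0, "y": 0.5, "z": 0, "rx": 0, "ry": 0, "rz": 0},
    {"x": 0, "y": 0.5, "z": 0, "rx": 0, "ry": 0, "rz": 0},
    {"x": 0, "y": 0.4, "z": 0, "rx": 0, "ry": 0, "rz": 0},
    {"x": 0, "y": 0.13, "z": 0, "rx": 0, "ry": 0, "rz": 0},
    {"x": 0, "y": 0, "z": 0, "rx": 0, "ry": 0, "rz": 0},
    {"x": 0, "y": 0, "z": 0, "rx": 0, "ry": 0, "rz": 0}
  ]
}}

```text
t: 55.13
eef_pos: [573.6, 200.6, 212.9]
tcp_rot: [-3.141, -0.0, 2.486]
ft_force: [-0.6, -0.0, -1.5]
opening: 0.282
grip_force: 30.0
```

Call:
{"op": "step_arm", "data": {
  "plan": [
    {"x": 0, "y": 0, "z": 0.2, "rx": 0, "ry": 0, "rz": 0},
    {"x": 0, "y": 0, "z": 0.2, "rx": 0, "ry": 0, "rz": 0},
    {"x": 0, "y": 0, "z": 0.2, "rx": 0, "ry": 0, "rz": 0},
    {"x": 0, "y": 0, "z": 0.06, "rx": 0, "ry": 0, "rz": 0},
    {"x": 0, "y": 0, "z": 0, "rx": 0, "ry": 0, "rz": 0},
    {"x": 0, "y": 0, "z": 0, "rx": 0, "ry": 0, "rz": 0},
    {"x": 0, "y": 0, "z": 0, "rx": 0, "ry": 0, "rz": 0},
    {"x": 0, "y": 0, "z": 0, "rx": 0, "ry": 0, "rz": 0},
    {"x": 0, "y": 0, "z": 0, "rx": 0, "ry": 0, "rz": 0},
    {"x": 0, "y": 0, "z": 0, "rx": 0, "ry": 0, "rz": 0}
  ]
}}

```text
t: 55.97
eef_pos: [573.8, 200.5, 196.8]
tcp_rot: [3.141, 0.0, 2.486]
ft_force: [0.9, -1.0, -0.4]
opening: 0.277
grip_force: 30.0
```

Call:
{"op": "step_arm", "data": {
  "plan": [
    {"x": 0, "y": 0, "z": 0.06, "rx": 0, "ry": 0, "rz": 0},
    {"x": 0, "y": 0, "z": 0.06, "rx": 0, "ry": 0, "rz": 0},
    {"x": 0, "y": 0, "z": 0, "rx": 0, "ry": 0, "rz": 0},
    {"x": 0, "y": 0, "z": 0, "rx": 0, "ry": 0, "rz": 0},
    {"x": 0, "y": 0, "z": 0, "rx": 0, "ry": 0, "rz": 0},
    {"x": 0, "y": 0, "z": 0, "rx": 0, "ry": 0, "rz": 0},
    {"x": 0, "y": 0, "z": 0, "rx": 0, "ry": 0, "rz": 0},
    {"x": 0, "y": 0, "z": 0, "rx": 0, "ry": 0, "rz": 0},
    {"x": 0, "y": 0, "z": 0, "rx": 0, "ry": 0, "rz": 0},
    {"x": 0, "y": 0, "z": 0, "rx": 0, "ry": 0, "rz": 0}
  ]
}}

```text
t: 56.8
eef_pos: [573.8, 200.5, 193.7]
tcp_rot: [3.141, 0.0, 2.486]
ft_force: [-0.1, 0.3, -0.1]
opening: 0.28
grip_force: 30.0
```

Run:
```python
from h import *
F=[]
for i in range(4): F.append(state()['ft_force']);read_camera('top')
print(np.mean(F,0).round(1));p=tgt(1);go(p[0],p[1],191,2.486)
```

```text
[-0.3  0.5  0.2]
t57.0 pos [573.7 200.5 193.6] rot [ 3.142 -0.     2.486] F [ 1.2 -0.2  1.2] open 26.8 grip 30.0
turn first(0.1rad) [ 0. -0. -0.] then shift(25mm) [ 0.23 -0.03  0.11]
```

Call:
{"op": "step_arm", "data": {
  "plan": [
    {"x": 0, "y": 0, "z": 0.04, "rx": 0, "ry": 0, "rz": 0},
    {"x": 0, "y": 0, "z": 0, "rx": 0, "ry": 0, "rz": 0},
    {"x": 0, "y": 0, "z": 0, "rx": 0, "ry": 0, "rz": 0},
    {"x": 0, "y": 0, "z": 0, "rx": 0, "ry": 0, "rz": 0},
    {"x": 0, "y": 0, "z": 0, "rx": 0, "ry": 0, "rz": 0},
    {"x": 0, "y": 0, "z": 0, "rx": 0, "ry": 0, "rz": 0},
    {"x": 0, "y": 0, "z": 0, "rx": 0, "ry": 0, "rz": 0},
    {"x": 0, "y": 0, "z": 0, "rx": 0, "ry": 0, "rz": 0},
    {"x": 0, "y": 0, "z": 0, "rx": 0, "ry": 0, "rz": 0},
    {"x": 0, "y": 0, "z": 0, "rx": 0, "ry": 0, "rz": 0}
  ]
}}

```text
t: 57.83
eef_pos: [573.8, 200.6, 193.5]
tcp_rot: [3.141, 0.0, 2.486]
ft_force: [-1.3, 1.1, 6.6]
opening: 0.28
grip_force: 30.0
```

Call:
{"op": "step_arm", "data": {
  "plan": [
    {"x": 0, "y": 0, "z": 0, "rx": 0, "ry": 0, "rz": 0},
    {"x": 0, "y": 0, "z": 0, "rx": 0, "ry": 0, "rz": 0},
    {"x": 0, "y": 0, "z": 0, "rx": 0, "ry": 0, "rz": 0},
    {"x": 0, "y": 0, "z": 0, "rx": 0, "ry": 0, "rz": 0},
    {"x": 0, "y": 0, "z": 0, "rx": 0, "ry": 0, "rz": 0},
    {"x": 0, "y": 0, "z": 0, "rx": 0, "ry": 0, "rz": 0},
    {"x": 0, "y": 0, "z": 0, "rx": 0, "ry": 0, "rz": 0},
    {"x": 0, "y": 0, "z": 0, "rx": 0, "ry": 0, "rz": 0},
    {"x": 0, "y": 0, "z": 0, "rx": 0, "ry": 0, "rz": 0},
    {"x": 0, "y": 0, "z": 0, "rx": 0, "ry": 0, "rz": 0}
  ],
  "jaw": 0.42
}}

```text
t: 58.67
eef_pos: [573.8, 200.5, 192.7]
tcp_rot: [3.141, -0.0, 2.486]
ft_force: [0.7, 1.4, 4.1]
opening: 0.288
grip_force: 2.5
```

Run:
```python
from h import *
F=[]
for i in range(4): F.append(state()['ft_force']);read_camera('top')
print(np.mean(F,0).round(1));p=tgt(1);go(p[0],p[1],191,2.486)
s=state();e=s['eef_pos'];T=Ro.from_euler('xyz',s['tcp_rot']);tx,ty,tz=T.as_matrix().T
```

```text
[0.2 1.9 4.4]
t58.9 pos [573.8 200.5 192.6] rot [3.141 0.    2.486] F [0.3 1.7 4.2] open 27.8 grip 2.5
turn first(0.1rad) [ 0.  0. -0.] then shift(25mm) [ 0.23 -0.03  0.07]
```

Call:
{"op": "step_arm", "data": {
  "plan": [
    {"x": 0, "y": 0, "z": 0, "rx": 0, "ry": 0, "rz": 0},
    {"x": 0, "y": 0, "z": 0, "rx": 0, "ry": 0, "rz": 0},
    {"x": 0, "y": 0, "z": 0, "rx": 0, "ry": 0, "rz": 0},
    {"x": 0, "y": 0, "z": 0, "rx": 0, "ry": 0, "rz": 0},
    {"x": 0, "y": 0, "z": 0, "rx": 0, "ry": 0, "rz": 0},
    {"x": 0, "y": 0, "z": -0.3, "rx": 0, "ry": 0, "rz": 0},
    {"x": 0, "y": 0, "z": -0.5, "rx": 0, "ry": 0, "rz": 0},
    {"x": 0, "y": 0, "z": -1, "rx": 0, "ry": 0, "rz": 0},
    {"x": 0, "y": 0, "z": -1, "rx": 0, "ry": 0, "rz": 0},
    {"x": 0, "y": 0, "z": -1, "rx": 0, "ry": 0, "rz": 0}
  ],
  "jaw": 0
}}

```text
t: 59.7
eef_pos: [573.6, 200.4, 289.2]
tcp_rot: [-3.142, -0.0, 2.486]
ft_force: [-0.3, -0.9, -0.1]
opening: 0.5
grip_force: 0.0
```

Call:
{"op": "step_arm", "data": {
  "plan": [
    {"x": -0.4, "y": -0.6, "z": 0, "rx": 0, "ry": 0, "rz": 0},
    {"x": -0.7, "y": -1, "z": 0, "rx": 0, "ry": 0, "rz": 0},
    {"x": -0.7, "y": -1, "z": 0, "rx": 0, "ry": 0, "rz": 0},
    {"x": -0.7, "y": -1, "z": 0, "rx": 0, "ry": 0, "rz": 0},
    {"x": -0.7, "y": -1, "z": 0, "rx": 0, "ry": 0, "rz": 0},
    {"x": -0.7, "y": -1, "z": 0, "rx": 0, "ry": 0, "rz": 0},
    {"x": -0.7, "y": -1, "z": 0, "rx": 0, "ry": 0, "rz": 0},
    {"x": -0.7, "y": -1, "z": 0, "rx": 0, "ry": 0, "rz": 0},
    {"x": -0.8, "y": -1, "z": 0, "rx": 0, "ry": 0, "rz": 0},
    {"x": -0.8, "y": -1, "z": 0, "rx": 0, "ry": 0, "rz": 0}
  ]
}}

```text
t: 60.53
eef_pos: [563.8, -96.4, 288.4]
tcp_rot: [3.141, 0.001, 2.486]
ft_force: [0.6, -0.1, 0.4]
opening: 0.498
grip_force: 0.0
```

Call:
{"op": "step_arm", "data": {
  "plan": [
    {"x": -0.8, "y": -1, "z": 0, "rx": 0, "ry": 0, "rz": 0},
    {"x": -0.8, "y": -1, "z": 0, "rx": 0, "ry": 0, "rz": 0},
    {"x": -0.8, "y": -1, "z": 0, "rx": 0, "ry": 0, "rz": 0},
    {"x": -0.8, "y": -1, "z": 0, "rx": 0, "ry": 0, "rz": 0},
    {"x": -0.8, "y": -1, "z": 0, "rx": 0, "ry": 0, "rz": 0},
    {"x": -0.8, "y": -1, "z": 0, "rx": 0, "ry": 0, "rz": 0},
    {"x": -0.4, "y": -0.6, "z": 0, "rx": 0, "ry": 0, "rz": 0},
    {"x": 0, "y": 0, "z": 0, "rx": 0, "ry": 0, "rz": 0},
    {"x": 0, "y": 0, "z": 0, "rx": 0, "ry": 0, "rz": 0},
    {"x": 0, "y": 0, "z": 0, "rx": 0, "ry": 0, "rz": 0}
  ]
}}

```text
t: 61.37
eef_pos: [566.5, -303.9, 287.8]
tcp_rot: [3.141, -0.0, 2.486]
ft_force: [-0.3, 0.6, 0.2]
opening: 0.495
grip_force: 0.0
```

Run:
```python
from h import *
hung(cam('top'));c=cam('wrist');np.savez('w6.npz',**c);wfind(c);go(477,-351.9,100,2.359)
```

```text
hung rack xy -11.4 -106.4 top z 221.8 n 114
hung rack xy -9.8 -35.1 top z 222.2 n 122
blob px [649. 215.] 1877 centre [ 674. -116.   33.] zmax 55.0 high px [654. 216.] ball [ 678.  -111.8   31. ]
blob px [699. 194.] 257 centre [678. -80.  50.] zmax 55.0 high px [699. 194.] ball [685.3 -71.4  31. ]
blob px [291. 240.] 1210 centre [ 503. -377.   25.] zmax 37.0 high px [290. 220.] ball [ 489.  -363.3   31. ]
blob px [532. 306.] 650 centre [ 680. -241.   35.] zmax 55.0 high px [537. 309.] ball [ 686.5 -238.5   31. ]
t61.5 pos [ 566.7 -303.6  288. ] rot [3.141 0.    2.487] F [ 0.4 -0.3  0.3] open 47.5 grip 0.0
turn first(0.1rad) [0.   0.   1.28] then shift(25mm) [ 1.18 -3.9   7.52]
```

Call:
{"op": "step_arm", "data": {
  "plan": [
    {"x": 0, "y": 0, "z": 0, "rx": 0, "ry": 0, "rz": 0.6},
    {"x": 0, "y": 0, "z": 0, "rx": 0, "ry": 0, "rz": 0.68},
    {"x": 0.3, "y": -1, "z": 0.7, "rx": 0, "ry": 0, "rz": 0},
    {"x": 0.3, "y": -1, "z": 1, "rx": 0, "ry": 0, "rz": 0},
    {"x": 0.3, "y": -1, "z": 1, "rx": 0, "ry": 0, "rz": 0},
    {"x": 0.28, "y": -0.9, "z": 1, "rx": 0, "ry": 0, "rz": 0},
    {"x": 0, "y": 0, "z": 1, "rx": 0, "ry": 0, "rz": 0},
    {"x": 0, "y": 0, "z": 1, "rx": 0, "ry": 0, "rz": 0},
    {"x": 0, "y": 0, "z": 1, "rx": 0, "ry": 0, "rz": 0},
    {"x": 0, "y": 0, "z": 0.8, "rx": 0, "ry": 0, "rz": 0}
  ]
}}

```text
t: 62.3
eef_pos: [476.8, -352.0, 98.9]
tcp_rot: [3.141, -0.001, 2.359]
ft_force: [-0.1, 0.1, -0.2]
opening: 0.501
grip_force: 0.0
```

Run:
```python
from h import *
read_camera('top');go(477,-351.9,4.5,2.359)
```

```text
t62.4 pos [ 475.9 -351.    95.7] rot [-3.142 -0.005  2.359] F [-1.7  0.6 -3.7] open 47.8 grip 0.0
turn first(0.1rad) [-0.   -0.05 -0.  ] then shift(25mm) [-0.06  0.01  3.65]
```

Call:
{"op": "step_arm", "data": {
  "plan": [
    {"x": -0.04, "y": 0, "z": 0.8, "rx": 0, "ry": 0, "rz": 0},
    {"x": 0, "y": 0, "z": 0.8, "rx": 0, "ry": 0, "rz": 0},
    {"x": 0, "y": 0, "z": 0.8, "rx": 0, "ry": 0, "rz": 0},
    {"x": 0, "y": 0, "z": 0.7, "rx": 0, "ry": 0, "rz": 0},
    {"x": 0, "y": 0, "z": 0.4, "rx": 0, "ry": 0, "rz": 0},
    {"x": 0, "y": 0, "z": 0.15, "rx": 0, "ry": 0, "rz": 0},
    {"x": 0, "y": 0, "z": 0, "rx": 0, "ry": 0, "rz": 0},
    {"x": 0, "y": 0, "z": 0, "rx": 0, "ry": 0, "rz": 0},
    {"x": 0, "y": 0, "z": 0, "rx": 0, "ry": 0, "rz": 0},
    {"x": 0, "y": 0, "z": 0, "rx": 0, "ry": 0, "rz": 0}
  ]
}}

```text
t: 63.18
eef_pos: [477.9, -354.1, 9.9]
tcp_rot: [3.141, 0.001, 2.358]
ft_force: [0.5, -0.2, 0.9]
opening: 0.5
grip_force: 0.0
```

Call:
{"op": "step_arm", "data": {
  "plan": [
    {"x": 0, "y": 0, "z": 0, "rx": 0, "ry": 0, "rz": 0},
    {"x": 0, "y": 0, "z": 0, "rx": 0, "ry": 0, "rz": 0},
    {"x": 0, "y": 0, "z": 0, "rx": 0, "ry": 0, "rz": 0},
    {"x": 0, "y": 0, "z": 0, "rx": 0, "ry": 0, "rz": 0},
    {"x": 0, "y": 0, "z": 0, "rx": 0, "ry": 0, "rz": 0},
    {"x": 0, "y": 0, "z": 0, "rx": 0, "ry": 0, "rz": 0},
    {"x": 0, "y": 0, "z": 0, "rx": 0, "ry": 0, "rz": 0},
    {"x": 0, "y": 0, "z": 0, "rx": 0, "ry": 0, "rz": 0},
    {"x": 0, "y": 0, "z": 0, "rx": 0, "ry": 0, "rz": 0},
    {"x": 0, "y": 0, "z": 0, "rx": 0, "ry": 0, "rz": 0}
  ],
  "jaw": 1
}}

```text
t: 64.02
eef_pos: [477.5, -353.9, 8.8]
tcp_rot: [3.141, -0.0, 2.358]
ft_force: [-0.2, -0.1, 1.5]
opening: 0.281
grip_force: 30.0
```

Call:
{"op": "step_arm", "data": {
  "plan": [
    {"x": 0, "y": 0, "z": -0.2, "rx": 0, "ry": 0, "rz": 0},
    {"x": 0, "y": 0, "z": -0.5, "rx": 0, "ry": 0, "rz": 0},
    {"x": 0, "y": 0, "z": -0.8, "rx": 0, "ry": 0, "rz": 0},
    {"x": 0, "y": 0, "z": -0.9, "rx": 0, "ry": 0, "rz": 0},
    {"x": 0, "y": 0, "z": -0.9, "rx": 0, "ry": 0, "rz": 0},
    {"x": 0, "y": 0, "z": -0.9, "rx": 0, "ry": 0, "rz": 0},
    {"x": 0, "y": 0, "z": -0.8, "rx": 0, "ry": 0, "rz": 0},
    {"x": 0, "y": 0, "z": -0.5, "rx": 0, "ry": 0, "rz": 0},
    {"x": 0, "y": 0, "z": -0.2, "rx": 0, "ry": 0, "rz": 0},
    {"x": 0, "y": 0, "z": 0, "rx": 0, "ry": 0, "rz": 0}
  ]
}}

```text
t: 64.85
eef_pos: [477.7, -354.1, 153.1]
tcp_rot: [3.141, 0.002, 2.358]
ft_force: [0.4, 0.2, -1.4]
opening: 0.278
grip_force: 30.0
```

Call:
{"op": "step_arm", "data": {
  "plan": [
    {"x": 0, "y": 0, "z": 0, "rx": 0, "ry": 0, "rz": 0},
    {"x": 0, "y": 0, "z": 0, "rx": 0, "ry": 0, "rz": 0},
    {"x": 0, "y": 0, "z": 0, "rx": 0, "ry": 0, "rz": 0},
    {"x": 0, "y": 0, "z": 0, "rx": 0, "ry": 0, "rz": 0},
    {"x": 0, "y": 0, "z": 0, "rx": 0, "ry": 0, "rz": 0},
    {"x": 0, "y": 0, "z": 0, "rx": 0, "ry": 0, "rz": 0},
    {"x": 0, "y": 0, "z": 0, "rx": 0, "ry": 0, "rz": 0},
    {"x": 0, "y": 0, "z": 0, "rx": 0, "ry": 0, "rz": 0},
    {"x": 0, "y": 0, "z": 0, "rx": 0, "ry": 0, "rz": 0},
    {"x": 0, "y": 0, "z": 0, "rx": 0, "ry": 0, "rz": 0}
  ],
  "jaw": 0.43
}}

```text
t: 65.68
eef_pos: [477.5, -353.9, 151.3]
tcp_rot: [3.142, -0.0, 2.358]
ft_force: [-0.0, -0.0, -1.4]
opening: 0.287
grip_force: 9.5
```

Call:
{"op": "step_arm", "data": {
  "plan": [
    {"x": 0, "y": 0, "z": 0, "rx": 0, "ry": 0, "rz": 0},
    {"x": 0, "y": 0, "z": 0, "rx": 0, "ry": 0, "rz": 0},
    {"x": 0, "y": 0, "z": 0, "rx": 0, "ry": 0, "rz": 0},
    {"x": -0.1, "y": 0, "z": 0, "rx": 0, "ry": 0, "rz": 0},
    {"x": -0.1, "y": 0, "z": 0, "rx": 0, "ry": 0, "rz": 0},
    {"x": 0, "y": 0, "z": 0, "rx": 0, "ry": 0, "rz": 0},
    {"x": 0, "y": 0, "z": 0, "rx": 0, "ry": 0, "rz": 0},
    {"x": 0, "y": 0, "z": 0, "rx": 0, "ry": 0, "rz": 0},
    {"x": 0, "y": 0, "z": 0, "rx": 0, "ry": 0, "rz": 0},
    {"x": 0, "y": 0, "z": 0, "rx": 0, "ry": 0, "rz": 0}
  ],
  "jaw": 0.4215
}}

```text
t: 66.52
eef_pos: [481.0, -357.4, 151.3]
tcp_rot: [3.141, -0.0, 2.358]
ft_force: [0.1, -0.1, -1.0]
opening: 0.29
grip_force: 3.3
```

```bash
cat >> h.py <<'E'
def held():
    """held pusher in the wrist picture, against pusher A's marks (far collar edge row 205.6, shank far edge row 195)"""
    c=cam('wrist');hsv=cv2.cvtColor(c['image'],cv2.COLOR_RGB2HSV);v0,u0=215,281
    sub=hsv[v0-55:v0+25,u0-45:u0+45];y=cv2.inRange(sub,(17,110,40),(35,255,255));n,l,st,ce=cv2.connectedComponentsWithStats(y);i=1+st[1:,4].argmax();br=st[i][1]+v0-55
    g=((sub[...,1]<90)&(sub[...,2]>45)).astype(np.uint8);n,l,st,ce=cv2.connectedComponentsWithStats(g)
    gs=[(st[k]+[u0-45,v0-55,0,0,0]).tolist() for k in range(1,n) if st[k,4]>8]
    print('collar edge',br,'off vs A %.1f mm'%((205.6-br)/1.67),'grey',gs)
E
python3 - <<'E'
from h import *
lean();held()
E
```

```text
shank px 66 rows 192 213 lean(pos) [0.226 0.02 ] lean(slope) [ 0.001 -0.005] plumb tip px [171.2 211.3] seen bottom [172. 213.]
collar edge 202 off vs A 2.2 mm grey [[277, 194, 12, 8, 78], [252, 233, 3, 7, 17]]
```

Pusher C is plumb, about 1.5 mm off A's mark. I grip it firmly, lift, and carry it to slot 2.

Call:
{"op": "step_arm", "data": {
  "plan": [
    {"x": 0, "y": 0, "z": 0, "rx": 0, "ry": 0, "rz": 0},
    {"x": 0, "y": 0, "z": 0, "rx": 0, "ry": 0, "rz": 0},
    {"x": 0, "y": 0, "z": 0, "rx": 0, "ry": 0, "rz": 0},
    {"x": 0, "y": 0, "z": 0, "rx": 0, "ry": 0, "rz": 0},
    {"x": 0, "y": 0, "z": -0.4, "rx": 0, "ry": 0, "rz": -0.1},
    {"x": 0, "y": 0, "z": -0.8, "rx": 0, "ry": 0, "rz": -0.3},
    {"x": 0, "y": 0, "z": -0.9, "rx": 0, "ry": 0, "rz": -0.4},
    {"x": 0, "y": 0, "z": -0.9, "rx": 0, "ry": 0, "rz": -0.3},
    {"x": 0, "y": 0, "z": -0.5, "rx": 0, "ry": 0, "rz": -0.18},
    {"x": 0, "y": 0, "z": 0, "rx": 0, "ry": 0, "rz": 0}
  ],
  "jaw": 1
}}

```text
t: 67.45
eef_pos: [481.8, -358.1, 242.5]
tcp_rot: [-3.141, 0.005, 2.487]
ft_force: [0.9, 0.2, -0.6]
opening: 0.277
grip_force: 30.0
```

Run:
```python
from h import *
lean();p=rk(-95,36);go(p[0],p[1],238,2.486)
```

```text
shank px 71 rows 166 189 lean(pos) [0.276 0.025] lean(slope) [0.003 0.   ] plumb tip px [165.8 187.4] seen bottom [167. 189.]
t67.5 pos [ 481.3 -357.7  240.5] rot [-3.141e+00  3.000e-03  2.486e+00] F [ 0.1 -0.5 -2.1] open 26.4 grip 30.0
turn first(0.1rad) [-0.    0.03 -0.  ] then shift(25mm) [13.79 16.64  0.1 ]
```

Call:
{"op": "step_arm", "data": {
  "plan": [
    {"x": 0.3, "y": 0.4, "z": 0, "rx": 0, "ry": 0, "rz": 0},
    {"x": 0.6, "y": 0.7, "z": 0, "rx": 0, "ry": 0, "rz": 0},
    {"x": 0.8, "y": 1, "z": 0, "rx": 0, "ry": 0, "rz": 0},
    {"x": 0.8, "y": 1, "z": 0, "rx": 0, "ry": 0, "rz": 0},
    {"x": 0.8, "y": 1, "z": 0, "rx": 0, "ry": 0, "rz": 0},
    {"x": 0.8, "y": 1, "z": 0, "rx": 0, "ry": 0, "rz": 0},
    {"x": 0.8, "y": 1, "z": 0, "rx": 0, "ry": 0, "rz": 0},
    {"x": 0.8, "y": 1, "z": 0, "rx": 0, "ry": 0, "rz": 0},
    {"x": 0.8, "y": 1, "z": 0, "rx": 0, "ry": 0, "rz": 0},
    {"x": 0.8, "y": 1, "z": 0, "rx": 0, "ry": 0, "rz": 0}
  ]
}}

```text
t: 68.33
eef_pos: [473.9, -63.6, 237.8]
tcp_rot: [-3.141, -0.002, 2.485]
ft_force: [0.2, -0.9, -1.0]
opening: 0.282
grip_force: 30.0
```

Call:
{"op": "step_arm", "data": {
  "plan": [
    {"x": 0.8, "y": 1, "z": 0, "rx": 0, "ry": 0, "rz": 0},
    {"x": 0.8, "y": 1, "z": 0, "rx": 0, "ry": 0, "rz": 0},
    {"x": 0.8, "y": 1, "z": 0, "rx": 0, "ry": 0, "rz": 0},
    {"x": 0.8, "y": 1, "z": 0, "rx": 0, "ry": 0, "rz": 0},
    {"x": 0.8, "y": 1, "z": 0, "rx": 0, "ry": 0, "rz": 0},
    {"x": 0.8, "y": 1, "z": 0, "rx": 0, "ry": 0, "rz": 0},
    {"x": 0.8, "y": 1, "z": 0, "rx": 0, "ry": 0, "rz": 0},
    {"x": 0.6, "y": 0.4, "z": 0, "rx": 0, "ry": 0, "rz": 0},
    {"x": 0.2, "y": 0, "z": 0, "rx": 0, "ry": 0, "rz": 0},
    {"x": 0, "y": 0, "z": 0, "rx": 0, "ry": 0, "rz": 0}
  ]
}}

```text
t: 69.17
eef_pos: [459.4, 179.2, 237.9]
tcp_rot: [-3.14, -0.002, 2.488]
ft_force: [0.5, 0.5, -1.6]
opening: 0.28
grip_force: 30.0
```

Run:
```python
from h import *
lean();held();p=tgt(2);go(p[0],p[1],214,2.486)
```

```text
shank px 81 rows 184 208 lean(pos) [0.142 0.03 ] lean(slope) [0.002 0.015] plumb tip px [345.7 205.7] seen bottom [347. 208.]
collar edge 200 off vs A 3.4 mm grey [[236, 164, 7, 22, 84], [277, 189, 12, 11, 108]]
t69.3 pos [460.6 177.9 238.4] rot [-3.141e+00 -1.000e-03  2.486e+00] F [-0.6  1.  -0.5] open 26.7 grip 30.0
turn first(0.1rad) [-0.01 -0.01 -0.  ] then shift(25mm) [0.07 3.45 0.98]
```

Call:
{"op": "step_arm", "data": {
  "plan": [
    {"x": -0.04, "y": 0.3, "z": 0.3, "rx": 0, "ry": 0, "rz": 0},
    {"x": 0, "y": 0.5, "z": 0.4, "rx": 0, "ry": 0, "rz": 0},
    {"x": 0, "y": 0.5, "z": 0.28, "rx": 0, "ry": 0, "rz": 0},
    {"x": 0, "y": 0.5, "z": 0, "rx": 0, "ry": 0, "rz": 0},
    {"x": 0, "y": 0.5, "z": 0, "rx": 0, "ry": 0, "rz": 0},
    {"x": 0, "y": 0.5, "z": 0, "rx": 0, "ry": 0, "rz": 0},
    {"x": 0, "y": 0.4, "z": 0, "rx": 0, "ry": 0, "rz": 0},
    {"x": 0, "y": 0.22, "z": 0, "rx": 0, "ry": 0, "rz": 0},
    {"x": 0, "y": 0, "z": 0, "rx": 0, "ry": 0, "rz": 0},
    {"x": 0, "y": 0, "z": 0, "rx": 0, "ry": 0, "rz": 0}
  ]
}}

```text
t: 70.1
eef_pos: [514.0, 245.3, 214.0]
tcp_rot: [-3.141, -0.0, 2.486]
ft_force: [-0.1, 0.3, -2.0]
opening: 0.28
grip_force: 30.0
```

Call:
{"op": "step_arm", "data": {
  "plan": [
    {"x": 0, "y": 0, "z": 0.2, "rx": 0, "ry": 0, "rz": 0},
    {"x": 0, "y": 0, "z": 0.2, "rx": 0, "ry": 0, "rz": 0},
    {"x": 0, "y": 0, "z": 0.2, "rx": 0, "ry": 0, "rz": 0},
    {"x": 0, "y": 0, "z": 0.06, "rx": 0, "ry": 0, "rz": 0},
    {"x": 0, "y": 0, "z": 0, "rx": 0, "ry": 0, "rz": 0},
    {"x": 0, "y": 0, "z": 0, "rx": 0, "ry": 0, "rz": 0},
    {"x": 0, "y": 0, "z": 0, "rx": 0, "ry": 0, "rz": 0},
    {"x": 0, "y": 0, "z": 0, "rx": 0, "ry": 0, "rz": 0},
    {"x": 0, "y": 0, "z": 0, "rx": 0, "ry": 0, "rz": 0},
    {"x": 0, "y": 0, "z": 0, "rx": 0, "ry": 0, "rz": 0}
  ]
}}

```text
t: 70.93
eef_pos: [514.1, 245.5, 198.0]
tcp_rot: [3.141, 0.0, 2.486]
ft_force: [0.2, 0.1, -0.4]
opening: 0.283
grip_force: 30.0
```

Run:
```python
from h import *
p=tgt(2);go(p[0],p[1],194.5,2.486)
```

```text
t70.9 pos [514.1 245.5 198. ] rot [3.141 0.    2.486] F [ 0.2  0.1 -0.4] open 26.8 grip 30.0
turn first(0.1rad) [ 0.  0. -0.] then shift(25mm) [ 0.12 -0.    0.14]
```

Call:
{"op": "step_arm", "data": {
  "plan": [
    {"x": 0, "y": 0, "z": 0.06, "rx": 0, "ry": 0, "rz": 0},
    {"x": 0, "y": 0, "z": 0.05, "rx": 0, "ry": 0, "rz": 0},
    {"x": 0, "y": 0, "z": 0, "rx": 0, "ry": 0, "rz": 0},
    {"x": 0, "y": 0, "z": 0, "rx": 0, "ry": 0, "rz": 0},
    {"x": 0, "y": 0, "z": 0, "rx": 0, "ry": 0, "rz": 0},
    {"x": 0, "y": 0, "z": 0, "rx": 0, "ry": 0, "rz": 0},
    {"x": 0, "y": 0, "z": 0, "rx": 0, "ry": 0, "rz": 0},
    {"x": 0, "y": 0, "z": 0, "rx": 0, "ry": 0, "rz": 0},
    {"x": 0, "y": 0, "z": 0, "rx": 0, "ry": 0, "rz": 0},
    {"x": 0, "y": 0, "z": 0, "rx": 0, "ry": 0, "rz": 0}
  ]
}}

```text
t: 71.77
eef_pos: [514.2, 245.6, 195.4]
tcp_rot: [3.141, 0.0, 2.486]
ft_force: [-0.9, 0.8, 5.3]
opening: 0.277
grip_force: 30.0
```

Call:
{"op": "step_arm", "data": {
  "plan": [
    {"x": 0, "y": 0, "z": 0.04, "rx": 0, "ry": 0, "rz": 0},
    {"x": 0, "y": 0, "z": 0, "rx": 0, "ry": 0, "rz": 0},
    {"x": 0, "y": 0, "z": 0, "rx": 0, "ry": 0, "rz": 0},
    {"x": 0, "y": 0, "z": 0, "rx": 0, "ry": 0, "rz": 0},
    {"x": 0, "y": 0, "z": 0, "rx": 0, "ry": 0, "rz": 0},
    {"x": 0, "y": 0, "z": 0, "rx": 0, "ry": 0, "rz": 0},
    {"x": 0, "y": 0, "z": 0, "rx": 0, "ry": 0, "rz": 0},
    {"x": 0, "y": 0, "z": 0, "rx": 0, "ry": 0, "rz": 0},
    {"x": 0, "y": 0, "z": 0, "rx": 0, "ry": 0, "rz": 0},
    {"x": 0, "y": 0, "z": 0, "rx": 0, "ry": 0, "rz": 0}
  ]
}}

```text
t: 72.6
eef_pos: [514.2, 245.7, 195.3]
tcp_rot: [3.14, 0.001, 2.486]
ft_force: [-3.8, 0.3, 14.5]
opening: 0.278
grip_force: 30.0
```

Contact at 195.4 mm, as expected. I ease, open, lift and back off, then check everything.

Call:
{"op": "step_arm", "data": {
  "plan": [
    {"x": 0, "y": 0, "z": -0.03, "rx": 0, "ry": 0, "rz": 0},
    {"x": 0, "y": 0, "z": 0, "rx": 0, "ry": 0, "rz": 0},
    {"x": 0, "y": 0, "z": 0, "rx": 0, "ry": 0, "rz": 0},
    {"x": 0, "y": 0, "z": 0, "rx": 0, "ry": 0, "rz": 0},
    {"x": 0, "y": 0, "z": 0, "rx": 0, "ry": 0, "rz": 0},
    {"x": 0, "y": 0, "z": 0, "rx": 0, "ry": 0, "rz": 0},
    {"x": 0, "y": 0, "z": 0, "rx": 0, "ry": 0, "rz": 0},
    {"x": 0, "y": 0, "z": 0, "rx": 0, "ry": 0, "rz": 0},
    {"x": 0, "y": 0, "z": 0, "rx": 0, "ry": 0, "rz": 0},
    {"x": 0, "y": 0, "z": 0, "rx": 0, "ry": 0, "rz": 0}
  ],
  "jaw": 0.42
}}

```text
t: 73.43
eef_pos: [514.2, 245.5, 194.9]
tcp_rot: [3.141, 0.0, 2.486]
ft_force: [1.7, 0.1, 4.7]
opening: 0.294
grip_force: 2.5
```

Call:
{"op": "step_arm", "data": {
  "plan": [
    {"x": 0, "y": 0, "z": 0, "rx": 0, "ry": 0, "rz": 0},
    {"x": 0, "y": 0, "z": 0, "rx": 0, "ry": 0, "rz": 0},
    {"x": 0, "y": 0, "z": 0, "rx": 0, "ry": 0, "rz": 0},
    {"x": 0, "y": 0, "z": 0, "rx": 0, "ry": 0, "rz": 0},
    {"x": 0, "y": 0, "z": 0, "rx": 0, "ry": 0, "rz": 0},
    {"x": 0, "y": 0, "z": -0.3, "rx": 0, "ry": 0, "rz": 0},
    {"x": 0, "y": 0, "z": -0.5, "rx": 0, "ry": 0, "rz": 0},
    {"x": 0, "y": 0, "z": -1, "rx": 0, "ry": 0, "rz": 0},
    {"x": 0, "y": 0, "z": -1, "rx": 0, "ry": 0, "rz": 0},
    {"x": 0, "y": 0, "z": -1, "rx": 0, "ry": 0, "rz": 0}
  ],
  "jaw": 0
}}

```text
t: 74.27
eef_pos: [513.9, 245.4, 291.5]
tcp_rot: [-3.142, -0.0, 2.486]
ft_force: [0.1, 0.1, -0.9]
opening: 0.499
grip_force: 0.0
```

Call:
{"op": "step_arm", "data": {
  "plan": [
    {"x": -0.5, "y": -0.8, "z": 0, "rx": 0, "ry": 0, "rz": 0},
    {"x": -0.7, "y": -1, "z": 0, "rx": 0, "ry": 0, "rz": 0},
    {"x": -0.7, "y": -1, "z": 0, "rx": 0, "ry": 0, "rz": 0},
    {"x": -0.7, "y": -1, "z": 0, "rx": 0, "ry": 0, "rz": 0},
    {"x": -0.7, "y": -1, "z": 0, "rx": 0, "ry": 0, "rz": 0},
    {"x": -0.7, "y": -1, "z": 0, "rx": 0, "ry": 0, "rz": 0},
    {"x": -0.7, "y": -1, "z": 0, "rx": 0, "ry": 0, "rz": 0},
    {"x": -0.7, "y": -1, "z": 0, "rx": 0, "ry": 0, "rz": 0},
    {"x": -0.7, "y": -1, "z": 0, "rx": 0, "ry": 0, "rz": 0},
    {"x": -0.7, "y": -1, "z": 0, "rx": 0, "ry": 0, "rz": 0}
  ]
}}

```text
t: 75.1
eef_pos: [499.1, -53.8, 290.5]
tcp_rot: [3.141, 0.001, 2.486]
ft_force: [0.4, 0.5, 0.5]
opening: 0.5
grip_force: 0.0
```

Call:
{"op": "step_arm", "data": {
  "plan": [
    {"x": -0.7, "y": -1, "z": 0, "rx": 0, "ry": 0, "rz": 0},
    {"x": -0.7, "y": -1, "z": 0, "rx": 0, "ry": 0, "rz": 0},
    {"x": -0.7, "y": -1, "z": 0, "rx": 0, "ry": 0, "rz": 0},
    {"x": -0.7, "y": -1, "z": 0, "rx": 0, "ry": 0, "rz": 0},
    {"x": -0.7, "y": -1, "z": 0, "rx": 0, "ry": 0, "rz": 0},
    {"x": -0.3, "y": -0.5, "z": 0, "rx": 0, "ry": 0, "rz": 0},
    {"x": 0, "y": 0, "z": 0, "rx": 0, "ry": 0, "rz": 0},
    {"x": 0, "y": 0, "z": 0, "rx": 0, "ry": 0, "rz": 0},
    {"x": 0, "y": 0, "z": 0, "rx": 0, "ry": 0, "rz": 0},
    {"x": 0, "y": 0, "z": 0, "rx": 0, "ry": 0, "rz": 0}
  ]
}}

```text
t: 75.93
eef_pos: [491.0, -218.2, 290.1]
tcp_rot: [3.141, 0.0, 2.487]
ft_force: [0.4, -0.2, -0.6]
opening: 0.501
grip_force: 0.0
```

Run:
```python
from h import *
c=cam('top');hung(c)
s=cam('scene');save(s,'end.png',(270,140,480,300),3.8)
go(500,-200,300)
```

```text
hung rack xy -11.4 -106.6 top z 222.2 n 115
hung rack xy -9.7 -35.1 top z 222.0 n 121
hung rack xy -10.8 36.1 top z 221.6 n 120
t76.0 pos [ 491.  -218.3  290.1] rot [3.141 0.    2.487] F [0.4 0.7 0.1] open 47.5 grip 0.0
turn first(0.1rad) [0. 0. 0.] then shift(25mm) [ 0.16  0.8  -0.4 ]
```

View pics/end.png

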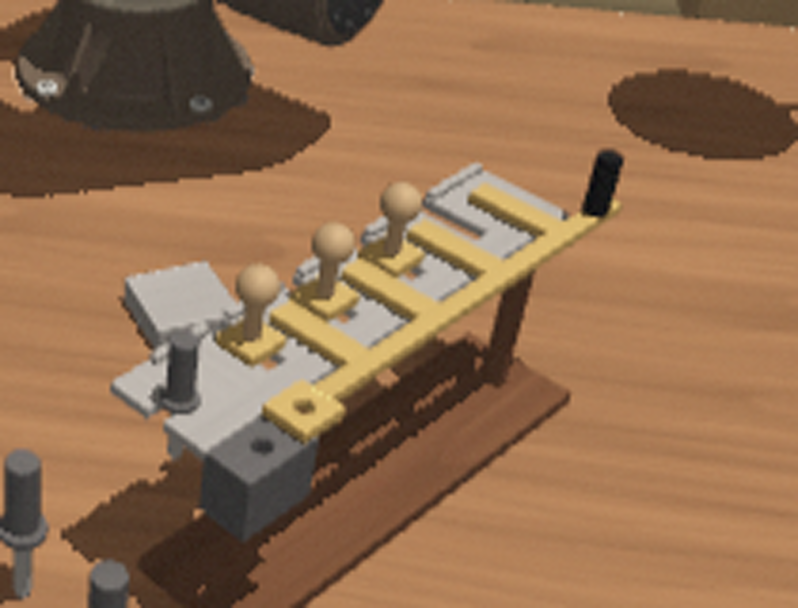

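Final view: the three pushers hang upright with collars flat (balls at (258,285), (333,243) and (400,203)). The guard is open and the pin is parked at (182,370).

```bash
python3 -c "
from cell import *
print(job_done())"
```

```text
the job is handed in; nothing more can be done
None
```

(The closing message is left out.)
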